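# Change the wheels on a honing spindle

### The job

Change the wheels on the little honing machine: draw the T-headed key right out of the spindle, take off the small worn wheel and lay it flat in the steel tray, then slide every one of the larger fresh wheels that lie on the bench down over the spindle, stacked flat and fully home. Last, push the key back through the cross hole in the spindle above the wheels so that it clearly sticks out on both sides, let go, and do not disturb the oil bottle, screwdriver or mug.

Things in the scene. Friction and masses are not known exactly. Their poses are not given: they have to be found in the camera images.
- machine: Fixed honing machine: round green motor pot 150 mm wide, 60 mm high, a flange 40 mm wide, 8 mm high (its top is the wheel seat) and an upright steel spindle, diameter 24 mm, rising 70 mm above the seat, top 4 mm chamfered. A cross hole 13 mm wide and high runs through the spindle along the machine's x axis. Origin on the bench under the spindle's axis.
- spindle_seat (a point): Centre of the seat (top of the flange) on the spindle's axis, 68 mm above the bench. Axes as the machine.
- spindle_hole (a point): Middle of the cross hole, on the spindle's axis, 52 mm above the seat and 18 mm below the spindle's top. The hole runs along x of this frame.
- worn: Worn grinding wheel: grey ring worn down to 46 mm outside diameter, 27 mm bore, 14 mm thick. Starts on the spindle, on the seat, under the key. Origin at the centre of its underside, z along its axis.
- worn_mid (a point): Middle of the worn wheel, on its axis 7 mm above its origin.
- wheel1: Fresh grinding wheel: plain grey abrasive ring like the other fresh ones, 58 mm outside diameter, 27 mm bore, 14 mm thick. Starts lying flat on the bench. Origin at the centre of its underside, z along its axis. Two or three fresh wheels are present in a run (None = absent). Same either face up.
- wheel2: Fresh grinding wheel: plain grey abrasive ring like the other fresh ones, 58 mm outside diameter, 27 mm bore, 14 mm thick. Starts lying flat on the bench. Origin at the centre of its underside, z along its axis. Two or three fresh wheels are present in a run (None = absent). Same either face up.
- wheel3: Fresh grinding wheel: plain grey abrasive ring like the other fresh ones, 58 mm outside diameter, 27 mm bore, 14 mm thick. Starts lying flat on the bench. Origin at the centre of its underside, z along its axis. Two or three fresh wheels are present in a run (None = absent). Same either face up.
- wheel1_mid (a point): Middle of wheel1, on its axis 7 mm above its origin.
- wheel2_mid (a point): Middle of wheel2, on its axis 7 mm above its origin.
- wheel3_mid (a point): Middle of wheel3, on its axis 7 mm above its origin.
- key: Steel key 96 mm long, 40 g: round rod 9 mm thick, its end (x = +48 mm) tapered to 4 mm over 8 mm; at the other end (x = -48 to -38 mm) a flat T head 28 mm wide (y), 9 mm thick (z), so it does not roll. Origin below mid-length, 4.5 mm under the rod's axis; x along the rod to the tapered end. Starts in the cross hole, head on the machine's -x side; may go back in from either side.
- key_mid (a point): Middle of the key's length, on the rod's axis.
- key_tip (a point): The end point of the key's tapered end, on the rod's axis, 48 mm from key_mid.
- tray: Open steel tray fixed to the bench, 150 x 150 mm outside, 30 mm high, walls and floor about 4 mm. Origin under its centre.
- oil: Bystander: amber oil bottle, 48 mm diameter, 130 mm tall. Leave alone.
- driver: Bystander: screwdriver with a wooden handle, lying on the bench. Leave alone.
- mug: Bystander: white mug, 76 mm diameter, 85 mm tall. Leave alone.
Things that resemble listed ones, but are neither listed nor needed, are in the scene too. Leave any green look-alike of the worn alone. Leave any brown look-alike of the wheel2 alone.

How it is judged:
By the outcome, as a careful person would: the job done as asked, in the order asked, and still so for the second after the job is handed in, with the robot touching nothing.
Of wheel1, wheel2, wheel3 only 2 to 3 are there at a start; the rules pass over those that are not, and their reading is None.
At some moment in a run one of wheel1, wheel2, wheel3 may be knocked a few centimetres aside while the robot is not near it.
It also fails if it takes over 210 s, if anything falls off the work surface, if the arm or the gripper's body presses on something with over 40 N, if the wrist force passes 120 N, or if a joint passes its speed limit or range.

### The arm

A 6-joint arm with a two-finger parallel gripper is mounted at the origin on the work surface. World frame = base frame: x ahead of the robot, y to its left, z up, the work surface at z = 0. Lengths are in m, angles in degrees, forces in N, time in s.
With the tool pointing down it reaches from about 0.375 to 0.9 m from the base axis. Payload 3.1 kg.
Tool frame: the origin (TCP) lies between the finger pads; the fingertips stand 22 mm ahead of it and the grasp point (between the pads) lies 3 mm ahead of it; y points along the fingers, x is the direction in which the jaws open and shut, and the axes are right-handed (so a half turn about y gives the same grasp; the last joint's range is limited). The gripper opens to 87 mm and grips with 3 to 60 N. Pads are 19 mm wide; open, the fingers measure 117 mm over their backs; the gripper's body (75 mm by 190 mm) begins 51 mm behind the grasp point.
Start: joints at [-82.191, 30.224, 82.088, -0, 67.689, -10.227], TCP at [0.194, -0.594, 0.245] pointing down, gripper open.
Joint ranges: [-176.69, 176.69], [-43.24, 126.21], [12.49, 139.97], [-82, 262], [0, 151.66], [-163.58, 163.58]. Speed limits (degrees/s): [159.86, 159.86, 180, 180, 180, 180].

### API

Orientations are given as a 3x3 rotation matrix whose columns are the frame's x, y, z axes.
In Python, from rig import bot, imaging, workorder gives the robot as it stands. The module is installed in compiled form; this text tells all that it offers.
- The arm moves only by the tool drive_tool, never from a script. Its argument "commands" is a list of rows, each an object of numbers: "dx", "dy", "dz": the shift along the tool's x, y, z normalised to -1 to 1, where 1 is 4 cm; "wx", "wy", "wz": the turn, a rotation vector about the tool's x, y, z normalised to -1 to 1, where 1 is pi/2 rad; "grip": the finger opening in mm, from 0 to 87. In form: [{"dx": .., "dy": .., "dz": .., "wx": .., "wy": .., "wz": .., "grip": ..}, ...]. A call has 1 to 8 rows; each row shifts and turns the commanded pose from where the row before left it, along the tool's axes as they then stand; what a row does not reach is not made up. A row lasts 1/8 s, in which the tool goes at most 62.5 mm and 10.7 degrees, less where a joint would pass 70% of its speed; a pose out of reach is approached as far as the arm can. A call with a number of a shift or a turn outside -1 to 1 is refused whole. A call with a gripper value outside its range is refused whole. The fingers move at their own pace and stop on an object; the grip force is fixed at half the most. Time passes only in rows, so rows that do not move let the fingers close. It gives the time, the measured TCP pose, the force and the opening at its end, in the units of the state.
- bot.read_state(): the state, without advancing time (a new reading comes with each control period).
- imaging.capture(name): name is "scene" or "top"; returns (picture, depth): 480x640x3 uint8, red, green, blue; 480x640 float32, m along the optical axis (not along the pixel's ray), 0 where there is no reading.
- imaging.get_calibration(name): a dict with "mtx" (3x3 intrinsics, pixels), "world_to_cam" (4x4, takes a point from world to camera coordinates). Camera axes: x right, y down, z forward; pixel columns grow to the right and rows downward; lengths in m; the calibration is good to about 2 mm. A picture is of the moment at which its call begins. get_calibration takes no time and is no camera call.
- workorder.hand_in(): hands the job in, once; it reports no verdict.
The state is a dict: "time_s": time; "joint_positions": joint angles; "qvel": joint speeds; "tau": joint torques, N m; "position": TCP position; "tcp_rot": TCP orientation; "force": force on the tool from outside, world axes, zero at the start; "moment": the same for the moment, N m; "opening": opening from 0.0 (shut) to 1.0 (fully open).
Only numpy, scipy, OpenCV 4.12 (cv2) and the standard library are available. Lean on these libraries where they do the work, as an engineer would, in place of code of your own. Each camera call takes 0.05 s, during which the arm holds its last target. There are 200 camera calls.

## Working session

There is one attempt and no reset: what is moved stays moved. The work goes in short steps, Python scripts to look and compute and a tool call to move; the robot and the scene stay as the last step left them, time stands still between calls to the robot, and variables do not carry over. Pictures are saved under pics/ and viewed, on a budget of 14 in all, crops included, one or two more only if the job needs it, and the job is handed in when it is done.

Besides the shell and the picture viewer there is one more tool, called after "Request:" as name(argument=value, ...), one argument or row to a line, values as JSON. drive_tool: Moves the arm, as the interface text tells. Its arguments: {"type":"object","properties":{"commands":{"type":"array"}},"required":["commands"]}

```bash
mkdir -p pics; cat > h.py <<'E'
import numpy as np, cv2
from rig import bot, imaging, workorder
def cap(n):
    p,d=imaging.capture(n); c=imaging.get_calibration(n); return p,d,np.array(c["mtx"]),np.array(c["world_to_cam"])
def cloud(d,K,T):
    v,u=np.mgrid[0:480,0:640]; P=np.stack([(u-K[0,2])/K[0,0]*d,(v-K[1,2])/K[1,1]*d,d],-1)
    R,t=T[:3,:3],T[:3,3]; return (P-t)@R
def ray(u,v,z,K,T):
    R,t=T[:3,:3],T[:3,3]; o=-R.T@t; r=R.T@np.array([(u-K[0,2])/K[0,0],(v-K[1,2])/K[1,1],1]); return o+r*(z-o[2])/r[2]
def proj(p,K,T):
    q=T[:3,:3]@np.array(p)+T[:3,3]; q=K@q; return q[:2]/q[2]
def save(n,p): cv2.imwrite('pics/'+n,cv2.cvtColor(p,cv2.COLOR_RGB2BGR))
E
python3 - <<'E'
from h import *
for n in("scene","top"):
    p,d,K,T=cap(n); save(n+'0.png',p); np.savez('/tmp/'+n,p=p,d=d,K=K,T=T)
    print(n,K.tolist(),(-T[:3,:3].T@T[:3,3]).round(3),T[:3,:3].round(2).tolist())
s=bot.read_state(); print(s)
E
```

```text
scene [[501.0955325130254, 0.0, 314.2605643939826], [0.0, 501.0955325130254, 233.61849041010328], [0.0, 0.0, 1.0]] [1.013 0.496 0.834] [[-0.78, 0.63, 0.02], [0.45, 0.57, -0.69], [-0.44, -0.52, -0.73]]
top [[468.6996331971971, 0.0, 317.6686681000001], [0.0, 468.6996331971971, 242.54896158206694], [0.0, 0.0, 1.0]] [ 0.466 -0.054  1.021] [[0.02, -1.0, 0.01], [-0.99, -0.02, -0.11], [0.11, -0.01, -0.99]]
{'time_s': 0.1, 'joint_positions': array([-8.21915956e+01,  3.02744666e+01,  8.21488561e+01,  1.11802267e-03,
        6.76877284e+01, -1.02261097e+01]), 'qvel': array([ 0.00992671, -0.09397618, -0.26672725, -0.06988809, -0.00515342,
       -0.0292458 ]), 'tau': array([ 2.05399165e-04, -4.40984774e+01, -1.77151698e+01,  6.34193374e-02,
        5.33858815e-02, -4.93535845e-05]), 'position': array([ 0.19345524, -0.59366893,  0.24366161]), 'tcp_rot': array([[ 3.09582545e-01, -2.45441393e-04,  9.50872540e-01],
       [-9.50870665e-01,  1.92268592e-03,  3.09582431e-01],
       [-1.90421359e-03, -9.99998122e-01,  3.61846981e-04]]), 'force': array([0.35007051, 0.98510766, 0.37716842]), 'moment': array([-0.00170215,  0.03501381, -0.02057093]), 'opening': 0.9995473707623398}
```

View pics/scene0.png

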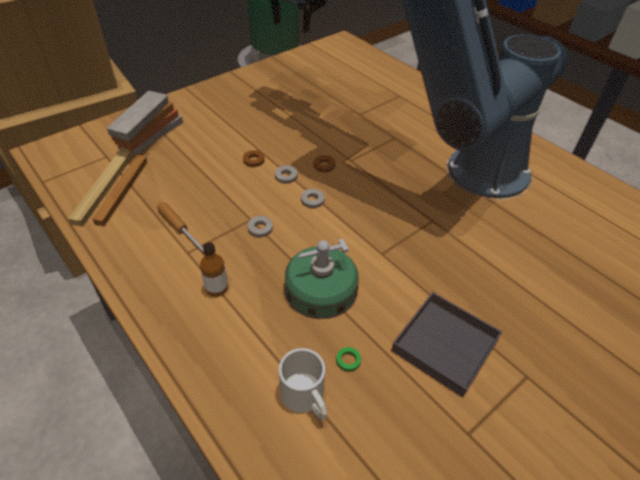

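View pics/top0.png

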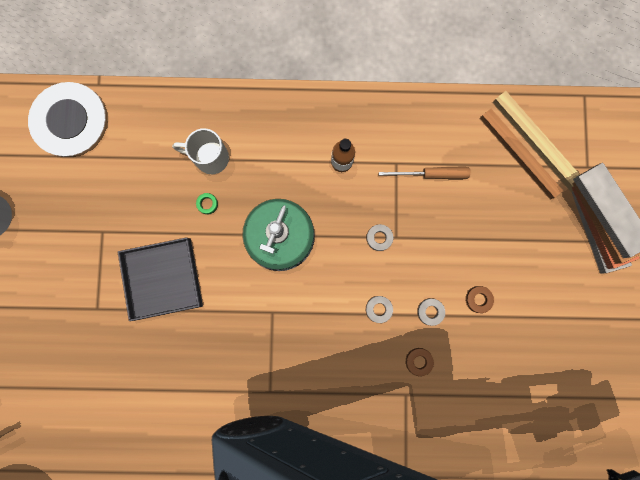

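The scene view shows the green machine at (321,280) and the tray at (447,342). The three grey rings are at (260,226), (286,174) and (313,198). In the top view the machine is at (278,234) with the key running from its head at (268,248) to its tip at (285,210). The grey wheels there are at (379,237), (379,309) and (431,312). The brown and green rings are decoys.

```bash
cat > meas.py <<'E'
from h import *
def rings(p,d,K,T,z=0.014,amin=150,amax=1500):
    # grey: low saturation, bright
    hsv=cv2.cvtColor(p,cv2.COLOR_RGB2HSV); P=cloud(d,K,T)
    m=((hsv[...,1]<70)&(hsv[...,2]>90)&(P[...,2]<0.035)&(P[...,2]>-0.02)&(P[...,0]>0.2)&(P[...,0]<.85)).astype(np.uint8)
    m=cv2.morphologyEx(m,cv2.MORPH_CLOSE,np.ones((2,2)))
    out=[]
    for c in cv2.findContours(m,cv2.RETR_EXTERNAL,cv2.CHAIN_APPROX_NONE)[0]:
        if amin<cv2.contourArea(c)<amax:
            mm=np.zeros_like(m); cv2.drawContours(mm,[c],-1,1,-1); mm&=m
            q=P[mm>0]; top=q[q[:,2]>np.median(q[:,2])-.004]
            # outer contour of upper-face points -> circle on plane z
            pts=np.array([ray(u,v,z,K,T)[:2] for u,v in c[:,0]]); (cx,cy),r=cv2.minEnclosingCircle(pts.astype(np.float32))
            M=cv2.moments(c); g=ray(M['m10']/M['m00'],M['m01']/M['m00'],z/2,K,T)
            out.append((np.round([cx,cy,r],4),g.round(4)[:2],np.round([M['m10']/M['m00'],M['m01']/M['m00']],1),np.median(q[:,2]).round(4),top.mean(0).round(4)))
    return out
E
python3 - <<'E'
from meas import *
for n in("scene","top"):
    z=np.load('/tmp/'+n+'.npz'); p,d,K,T=[z[k] for k in'pdKT']; P=cloud(d,K,T)
    print(n,'bench z',np.median(P[(abs(P[...,0]-.6)<.1)&(abs(P[...,1]-.25)<.1)][:,2]).round(4))
    for r in rings(p,d,K,T): print(*r)
    hsv=cv2.cvtColor(p,cv2.COLOR_RGB2HSV)
    g=(hsv[...,0]>60)&(hsv[...,0]<90)&(hsv[...,1]>80)&(P[...,2]>.045)&(P[...,2]<.075)&(P[...,0]<.8)
    k=P[g]; (c,r)=cv2.minEnclosingCircle(k[:,:2].astype(np.float32)); print('pot',np.round(c,4),round(r,4),np.median(k[:,2]).round(4))
    near=np.hypot(P[...,0]-c[0],P[...,1]-c[1])<.07
    s=near&(P[...,2]>.128); print('spindle top',s.sum(),P[s].mean(0).round(4),P[s].max(0).round(4))
    kk=near&(P[...,2]>.112)&(P[...,2]<.131)&(np.hypot(P[...,0]-c[0],P[...,1]-c[1])>.016); q=P[kk]; print('key',len(q),q.mean(0).round(4))
    (vx,vy,x0,y0)=cv2.fitLine(q[:,:2].astype(np.float32),cv2.DIST_HUBER,0,.01,.01).ravel(); print('dir',vx,vy,np.degrees(np.arctan2(vy,vx)),x0,y0)
    t=(q[:,:2]-[x0,y0])@[vx,vy]; print('ends',t.min(),t.max()); 
    w=near&(P[...,2]>.07)&(P[...,2]<.09); print('worn',P[w].mean(0).round(4), np.median(P[w][:,2]))
    # tray
    b=(P[...,2]>.024)&(P[...,2]<.034)&(P[...,0]>.3)&(P[...,0]<.6)&(P[...,1]>.1)&(P[...,1]<.35)
    if b.sum()>5: print('tray',b.sum(),cv2.minAreaRect(P[b][:,:2].astype(np.float32)))
E
```

```text
scene bench z 0.0006
[0.782  0.2024 0.0418] [0.78  0.204] [303.1 407. ] 0.0212 [0.7842 0.2139 0.0341]
[0.748 0.163 0.032] [0.7462 0.16  ] [302.7 377.1] 0.0073 [0.7503 0.1652 0.0206]
[ 0.5923 -0.1902  0.0296] [ 0.5891 -0.1956] [260.6 226. ] 0.0136 [ 0.5922 -0.1911  0.0137]
[ 0.4376 -0.19    0.0297] [ 0.4332 -0.1951] [313.4 197.9] 0.0133 [ 0.4398 -0.1879  0.0176]
[ 0.4345 -0.3009  0.0299] [ 0.4297 -0.307 ] [286.9 173.9] 0.0129 [ 0.4339 -0.3015  0.0134]
pot [ 0.3471 -0.4605] 0.6155 0.0597<stdin>:10: RuntimeWarning: Mean of empty slice.
  ret = um.true_divide(
Traceback (most recent call last):
ValueError: zero-size array to reduction operation maximum which has no identity
```

```bash
cat > mach.py <<'E'
from meas import *
def mach(n,p,d,K,T):
    P=cloud(d,K,T)
    box=(abs(P[...,0]-.6)<.12)&(abs(P[...,1]-.03)<.12)
    hsv=cv2.cvtColor(p,cv2.COLOR_RGB2HSV)
    g=box&(hsv[...,0]>60)&(hsv[...,0]<95)&(hsv[...,1]>80)&(P[...,2]>.05)&(P[...,2]<.066)
    k=P[g]; (c,r)=cv2.minEnclosingCircle(k[:,:2].astype(np.float32)); print('pot',np.round(c,4),round(r,4),np.median(k[:,2]).round(4))
    D=np.hypot(P[...,0]-c[0],P[...,1]-c[1])
    s=(D<.025)&(P[...,2]>.134)&(P[...,2]<.145); print('spindle top',s.sum(),P[s].mean(0).round(4)); 
    if s.sum(): print(' circ',cv2.minEnclosingCircle(P[s][:,:2].astype(np.float32)))
    q=P[(D<.085)&(D>.019)&(P[...,2]>.108)&(P[...,2]<.13)]
    if len(q)>10:
        rect=cv2.minAreaRect(q[:,:2].astype(np.float32)); print('key rect',rect)
        vx,vy,x0,y0=cv2.fitLine(q[:,:2].astype(np.float32),cv2.DIST_HUBER,0,.001,.001).ravel(); print('key',len(q),q.mean(0).round(4),'dir',np.degrees(np.arctan2(vy,vx)),x0,y0); t=(q[:,:2]-[x0,y0])@[vx,vy]; print(' ends',t.min(),t.max(),np.median(q[:,2]))
    w=(D<.035)&(P[...,2]>.07)&(P[...,2]<.09); print('worn',w.sum(),P[w].mean(0).round(4), np.median(P[w][:,2]))
E
python3 - <<'E'
from mach import *
for n in("scene","top"):
    z=np.load('/tmp/'+n+'.npz'); p,d,K,T=[z[k] for k in'pdKT']; P=cloud(d,K,T); print('==',n)
    if n=='top':
        for r in rings(p,d,K,T): print(*r)
    try: mach(n,p,d,K,T)
    except Exception as e: print(e)
    b=(P[...,2]>.025)&(P[...,2]<.034)&(P[...,0]>.35)&(P[...,0]<.68)&(P[...,1]>.1)&(P[...,1]<.36)
    b=cv2.morphologyEx(b.astype(np.uint8),cv2.MORPH_OPEN,np.ones((2,2)))>0
    if b.sum()>5: print('tray',b.sum(),cv2.minAreaRect(P[b][:,:2].astype(np.float32)))
# image-based: spindle top / key in top image
z=np.load('/tmp/top.npz');p=z['p'];save('cropA.png',np.hstack([cv2.resize(p[190:280,230:325],(475,450),interpolation=1),cv2.resize(np.load('/tmp/scene.npz')['p'][230:320,280:345],(325,450))]))
E
```

```text
== scene
pot [0.5956 0.0285] 0.0694 0.0597
spindle top 85 [0.5914 0.0249 0.137 ]
 circ ((0.5914777517318726, 0.023874713107943535), 0.012357025407254696)
key rect ((0.588261067867279, 0.018525272607803345), (0.028976967558264732, 0.0968991219997406), 62.65119171142578)
key 198 [0.5806 0.0287 0.1207] dir -20.926046 0.5805639 0.028745284
 ends -0.03635692763153927 0.06012089524628576 0.1211696455585102
worn 291 [0.5964 0.03   0.0806] 0.08132686520583716
tray 778 ((0.7160661220550537, 0.3358616828918457), (0.6570669412612915, 0.15515127778053284), 14.937984466552734)
== top
[ 0.4281 -0.3072  0.0288] [ 0.4275 -0.3091] [432.4 312.8] 0.013 [ 0.4286 -0.3057  0.016 ]
[ 0.4314 -0.1957  0.0288] [ 0.431  -0.1967] [380.  310.1] 0.013 [ 0.4324 -0.1945  0.0159]
[ 0.5856 -0.1964  0.0288] [ 0.5863 -0.1971] [380.6 238.2] 0.0126 [ 0.5867 -0.1947  0.0159]
[0.7707 0.1875 0.033 ] [0.774 0.187] [208.1 150.5] 0.0054 [0.769  0.1833 0.0236]
pot [0.5867 0.0244] 0.0725 0.059
spindle top 100 [0.588  0.0244 0.1366]
 circ ((0.5879341959953308, 0.02460874803364277), 0.011597334407269955)
key rect ((0.587125301361084, 0.021256055682897568), (0.027748750522732735, 0.09602871537208557), 65.25150299072266)
key 185 [0.576  0.0286 0.1211] dir -20.373022 0.5759874 0.028649293
 ends -0.034295518246857476 0.06141578440746975 0.12118847092556724
worn 203 [0.5841 0.0205 0.0806] 0.08086608947911599
tray 591 ((0.48583343625068665, 0.27773362398147583), (0.14982543885707855, 0.1579955816268921), 12.629584312438965)
```

View pics/cropA.png

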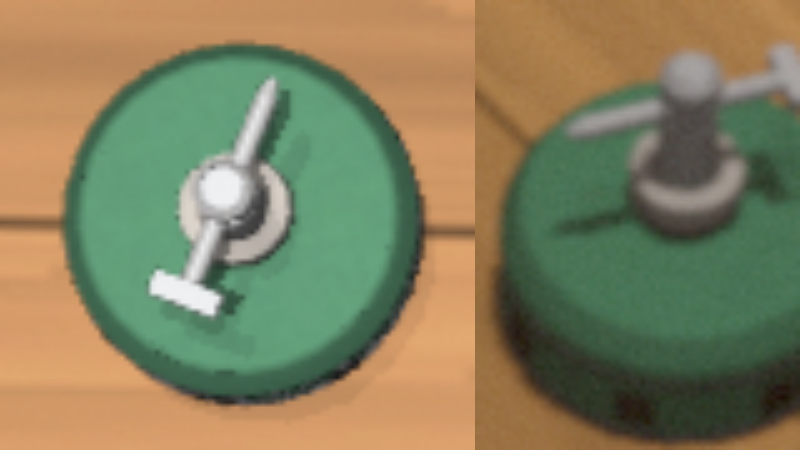

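The crop shows the key through the spindle. The T head is at about top pixel (267,249) and the tip at (284,206), so the key points along roughly -22°. I'll refine the rod line next.

```bash
cat > key.py <<'E'
from h import *
def keyfit(p,K,T,P,c,zr,zh=None):
    D=np.hypot(P[...,0]-c[0],P[...,1]-c[1])
    m=((D<.085)&(D>.018)&(P[...,2]>zr-.012)&(P[...,2]<zr+.012)&(cv2.cvtColor(p,cv2.COLOR_RGB2HSV)[...,1]<70))
    v,u=np.nonzero(m); X=np.array([ray(a,b,zr,K,T)[:2] for a,b in zip(u,v)])
    d=X-c; 
    for _ in range(3): # rod pixels: near line
        vx,vy,x0,y0=cv2.fitLine(X.astype(np.float32),cv2.DIST_HUBER,0,.0005,.0005).ravel()
        if vx<0: vx,vy=-vx,-vy
        n=abs((X-[x0,y0])@[-vy,vx]); X=X[n<.0065]
    t=(X-[x0,y0])@[vx,vy]; e=[(np.array([x0,y0])+s*np.array([vx,vy])).round(4) for s in(t.min(),t.max())]
    print('rod',len(X),np.degrees(np.arctan2(vy,vx)).round(2),'ends',*e,'perp off of c',((np.array(c)-[x0,y0])@[-vy,vx]).round(4),'len',np.ptp(t).round(4),'mid',(np.array(e).mean(0)).round(4))
E
python3 - <<'E'
from key import *
for n in("scene","top"):
    z=np.load('/tmp/'+n+'.npz'); p,d,K,T=[z[k] for k in'pdKT']; P=cloud(d,K,T); keyfit(p,K,T,P,(.589,.0245),.120)
    print(n, T[:3,:3]@np.array([0,0,1]))
E
```

```text
rod 150 -20.34 ends [0.5461 0.0407] [0.6372 0.0069] perp off of c -0.0003 len 0.0971 mid [0.5916 0.0238]
scene [ 0.01952503 -0.68710935 -0.72629161]
rod 146 -20.49 ends [0.5441 0.0407] [0.6338 0.0071] perp off of c 0.0006 len 0.0958 mid [0.589  0.0239]
top [ 0.00774156 -0.10572711 -0.99436505]
```

Request:
drive_tool(
  commands=[
    {"dy":-0.5,"wy":0.111,"grip":50},
    {"dy":-0.5,"wy":0.111,"grip":50},
    {"wy":0.111,"grip":50},
    {"wy":0.112,"grip":50},
    {"grip":50},
  ],
)

```text
schema error: expected keys dx, dy, dz, wx, wy, wz, grip
```

Request:
drive_tool(
  commands=[
    {"dx":0,"dy":-0.5,"dz":0,"wx":0,"wy":0.107,"wz":0,"grip":50},
    {"dx":0,"dy":-0.5,"dz":0,"wx":0,"wy":0.107,"wz":0,"grip":50},
    {"dx":0,"dy":0,"dz":0,"wx":0,"wy":0.107,"wz":0,"grip":50},
    {"dx":0,"dy":0,"dz":0,"wx":0,"wy":0.106,"wz":0,"grip":50},
    {"dx":-1,"dy":0,"dz":0.1,"wx":0,"wy":0,"wz":0,"grip":50},
    {"dx":-1,"dy":0,"dz":0.1,"wx":0,"wy":0,"wz":0,"grip":50},
    {"dx":-1,"dy":0,"dz":0.1,"wx":0,"wy":0,"wz":0,"grip":50},
    {"dx":-1,"dy":0,"dz":0.1,"wx":0,"wy":0,"wz":0,"grip":50},
  ],
)

```text
time_s: 1.1
position: [0.2646, -0.4484, 0.2841]
tcp_rot: [[-0.349, -0.0, 0.937], [-0.937, 0.001, -0.349], [-0.001, -1.0, -0.001]]
force: [0.7, 1.0, 0.6]
opening: 0.58
```

Request:
drive_tool(
  commands=[
    {"dx":-1,"dy":0,"dz":0.2,"wx":0,"wy":0,"wz":0,"grip":50},
    {"dx":-1,"dy":0,"dz":0.2,"wx":0,"wy":0,"wz":0,"grip":50},
    {"dx":-1,"dy":0,"dz":0.2,"wx":0,"wy":0,"wz":0,"grip":50},
    {"dx":-1,"dy":0,"dz":0.2,"wx":0,"wy":0,"wz":0,"grip":50},
    {"dx":-1,"dy":0,"dz":0.2,"wx":0,"wy":0,"wz":0,"grip":50},
    {"dx":-1,"dy":0,"dz":0.2,"wx":0,"wy":0,"wz":0,"grip":50},
    {"dx":-1,"dy":0,"dz":0.2,"wx":0,"wy":0,"wz":0,"grip":50},
    {"dx":-1,"dy":0,"dz":0.2,"wx":0,"wy":0,"wz":0,"grip":50},
  ],
)

```text
time_s: 2.1
position: [0.4361, -0.1709, 0.2843]
tcp_rot: [[-0.349, -0.0, 0.937], [-0.937, 0.0, -0.349], [-0.0, -1.0, -0.001]]
force: [0.7, 0.2, 1.7]
opening: 0.574
```

Request:
drive_tool(
  commands=[
    {"dx":-1,"dy":0,"dz":0.2,"wx":0,"wy":0,"wz":0,"grip":50},
    {"dx":-1,"dy":0,"dz":0.2,"wx":0,"wy":0,"wz":0,"grip":50},
    {"dx":-1,"dy":0,"dz":0.2,"wx":0,"wy":0,"wz":0,"grip":50},
    {"dx":-1,"dy":0,"dz":0.2,"wx":0,"wy":0,"wz":0,"grip":50},
    {"dx":-1,"dy":0,"dz":0,"wx":0,"wy":0,"wz":0,"grip":50},
    {"dx":0,"dy":0,"dz":0,"wx":0,"wy":0,"wz":0,"grip":50},
    {"dx":0,"dy":0,"dz":0,"wx":0,"wy":0,"wz":0,"grip":50},
  ],
)

```text
time_s: 2.98
position: [0.535, 0.0039, 0.2842]
tcp_rot: [[-0.348, -0.001, 0.937], [-0.937, -0.0, -0.348], [0.001, -1.0, -0.001]]
force: [-0.3, 0.6, 0.5]
opening: 0.578
```

```bash
cat >> h.py <<'E'
def to(x,y,z,ang=None):
    "print shift in tool units to reach TCP x,y,z; turn to tool-x angle ang"
    s=bot.read_state(); R=np.array(s["tcp_rot"]); p=np.array(s["position"])
    a=np.degrees(np.arctan2(R[1,0],R[0,0])); 
    print('t',round(s['time_s'],1),'pos',p.round(4),'ang',a.round(2),'tilt',R[:,1].round(4),'F',s['force'].round(1),'op',round(s['opening']*87,1),'j',s['joint_positions'].round(0))
    print('units',((R.T@(np.array([x,y,z])-p))/.04).round(3),'wy',None if ang is None else round(-(ang-a)/90,3))
E
python3 -c "
from h import *
to(.5497,.039,.137,-110.4)"
```

```text
t 3.0 pos [0.535  0.0039 0.2842] ang -110.37 tilt [-1.2e-03 -4.0e-04 -1.0e+00] F [-0.3  0.6  0.5] op 50.3 j [-12.  21.  92.  -0.  67.  99.]
units [-0.954  3.679  0.043] wy 0.0
```

Request:
drive_tool(
  commands=[
    {"dx":-0.95,"dy":0.5,"dz":0.04,"wx":0,"wy":0,"wz":0,"grip":50},
    {"dx":0,"dy":1,"dz":0,"wx":0,"wy":0,"wz":0,"grip":50},
    {"dx":0,"dy":1,"dz":0,"wx":0,"wy":0,"wz":0,"grip":50},
    {"dx":0,"dy":0.6,"dz":0,"wx":0,"wy":0,"wz":0,"grip":50},
    {"dx":0,"dy":0.55,"dz":0,"wx":0,"wy":0,"wz":0,"grip":50},
    {"dx":0,"dy":0,"dz":0,"wx":0,"wy":0,"wz":0,"grip":50},
    {"dx":0,"dy":0,"dz":0,"wx":0,"wy":0,"wz":0,"grip":50},
  ],
)

```text
time_s: 3.85
position: [0.5507, 0.0383, 0.1393]
tcp_rot: [[-0.35, 0.001, 0.937], [-0.937, -0.0, -0.35], [-0.0, -1.0, 0.001]]
force: [-0.7, -0.4, 0.6]
opening: 0.573
```

```bash
python3 - <<'E'
from key import *
to(.5497,.039,.137,-110.4)
p,d,K,T=cap('scene'); q,d2,K2,T2=cap('top')
u,v=proj((.57,.03,.13),K,T).astype(int); u2,v2=proj((.57,.03,.13),K2,T2).astype(int)
save('g1.png',np.hstack([cv2.resize(p[v-50:v+50,u-50:u+50],(400,400)),cv2.resize(q[v2-50:v2+50,u2-50:u2+50],(400,400))]))
E
```

```text
t 3.9 pos [0.5507 0.0383 0.1393] ang -110.46 tilt [ 1.1e-03 -2.0e-04 -1.0e+00] F [-0.7 -0.4  0.6] op 49.9 j [ -8.  33.  98.  -0.  49. 103.]
units [-0.009  0.057 -0.029] wy -0.001
```

View pics/g1.png

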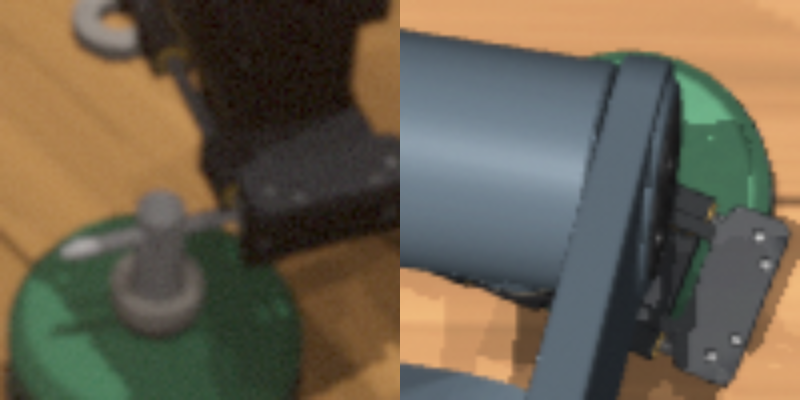

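The left crop shows the fingers straddling the head side at about (235,215), with the spindle clear at (160,260). I'll go down the last 2 mm and close.

Request:
drive_tool(
  commands=[
    {"dx":-0.01,"dy":0.057,"dz":-0.03,"wx":0,"wy":0,"wz":0,"grip":50},
    {"dx":0,"dy":0,"dz":0,"wx":0,"wy":0,"wz":0,"grip":15},
    {"dx":0,"dy":0,"dz":0,"wx":0,"wy":0,"wz":0,"grip":15},
    {"dx":0,"dy":0,"dz":0,"wx":0,"wy":0,"wz":0,"grip":15},
    {"dx":0,"dy":0,"dz":0,"wx":0,"wy":0,"wz":0,"grip":15},
    {"dx":0,"dy":0,"dz":0,"wx":0,"wy":0,"wz":0,"grip":15},
    {"dx":0,"dy":0,"dz":0,"wx":0,"wy":0,"wz":0,"grip":15},
    {"dx":0,"dy":0,"dz":0,"wx":0,"wy":0,"wz":0,"grip":15},
  ],
)

```text
time_s: 4.95
position: [0.5492, 0.04, 0.1362]
tcp_rot: [[-0.349, -0.0, 0.937], [-0.937, 0.0, -0.349], [-0.0, -1.0, -0.0]]
force: [-0.6, -0.2, 1.1]
opening: 0.311
```

Request:
drive_tool(
  commands=[
    {"dx":0,"dy":-0.03,"dz":0,"wx":0,"wy":0,"wz":0,"grip":15},
    {"dx":0,"dy":0,"dz":-0.3,"wx":0,"wy":0,"wz":0,"grip":15},
    {"dx":0,"dy":0,"dz":-0.5,"wx":0,"wy":0,"wz":0,"grip":15},
    {"dx":0,"dy":0,"dz":-0.5,"wx":0,"wy":0,"wz":0,"grip":15},
    {"dx":0,"dy":0,"dz":-0.5,"wx":0,"wy":0,"wz":0,"grip":15},
    {"dx":0,"dy":0,"dz":-0.5,"wx":0,"wy":0,"wz":0,"grip":15},
    {"dx":0,"dy":0,"dz":-0.5,"wx":0,"wy":0,"wz":0,"grip":15},
    {"dx":0,"dy":0,"dz":-0.5,"wx":0,"wy":0,"wz":0,"grip":15},
  ],
)

```text
time_s: 5.95
position: [0.4238, 0.0864, 0.1375]
tcp_rot: [[-0.348, -0.001, 0.937], [-0.937, 0.0, -0.348], [0.0, -1.0, -0.001]]
force: [-0.3, 0.2, -0.1]
opening: 0.311
```

Request:
drive_tool(
  commands=[
    {"dx":0,"dy":0,"dz":-0.45,"wx":0,"wy":0,"wz":0,"grip":15},
    {"dx":0,"dy":0.7,"dz":0,"wx":0,"wy":0,"wz":0,"grip":15},
    {"dx":0,"dy":0.7,"dz":0,"wx":0,"wy":0,"wz":0,"grip":15},
    {"dx":0,"dy":0.7,"dz":0,"wx":0,"wy":0,"wz":0,"grip":15},
    {"dx":0,"dy":0.3,"dz":0,"wx":0,"wy":0,"wz":0,"grip":15},
    {"dx":0,"dy":0,"dz":0,"wx":0,"wy":0,"wz":0,"grip":15},
    {"dx":0,"dy":0,"dz":0,"wx":0,"wy":0,"wz":0,"grip":15},
  ],
)

```text
time_s: 6.82
position: [0.409, 0.0923, 0.0421]
tcp_rot: [[-0.348, 0.001, 0.937], [-0.937, -0.0, -0.348], [-0.0, -1.0, 0.001]]
force: [-0.1, -0.4, -0.8]
opening: 0.31
```

```bash
python3 - <<'E'
from key import *
to(.409,.092,.0235,-110.4)
p,d,K,T=cap('scene')
u,v=proj((.47,.07,.03),K,T).astype(int)
save('g2.png',cv2.resize(p[v-60:v+60,u-60:u+60],(480,480)))
E
```

```text
t 6.8 pos [0.409  0.0923 0.0421] ang -110.39 tilt [ 0.0012 -0.     -1.    ] F [-0.1 -0.4 -0.8] op 26.9 j [ -3.  39. 120.   0.  21. 108.]
units [0.006 0.465 0.002] wy 0.0
```

View pics/g2.png

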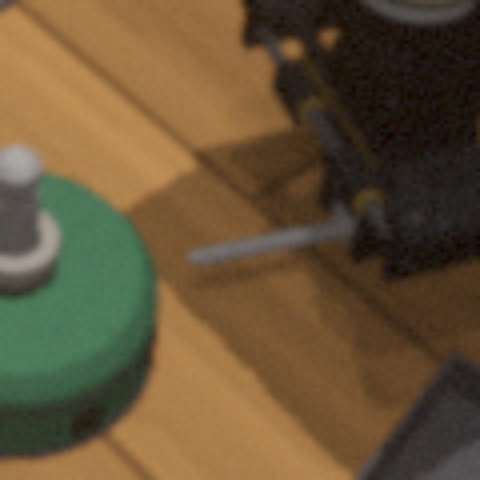

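The crop shows the key held level, its rod from (190,257) to (355,225), clear of the machine. I'll lower it, release, and back off upward.

Request:
drive_tool(
  commands=[
    {"dx":0,"dy":0.3,"dz":0,"wx":0,"wy":0,"wz":0,"grip":15},
    {"dx":0,"dy":0.13,"dz":0,"wx":0,"wy":0,"wz":0,"grip":15},
    {"dx":0,"dy":0,"dz":0,"wx":0,"wy":0,"wz":0,"grip":15},
    {"dx":0,"dy":0,"dz":0,"wx":0,"wy":0,"wz":0,"grip":15},
  ],
)

```text
time_s: 7.38
position: [0.4086, 0.0922, 0.0242]
tcp_rot: [[-0.348, -0.0, 0.937], [-0.937, 0.0, -0.348], [0.0, -1.0, -0.0]]
force: [0.4, 1.0, -0.4]
opening: 0.312
```

Request:
drive_tool(
  commands=[
    {"dx":0,"dy":0,"dz":0,"wx":0,"wy":0,"wz":0,"grip":40},
    {"dx":0,"dy":0,"dz":0,"wx":0,"wy":0,"wz":0,"grip":40},
    {"dx":0,"dy":0,"dz":0,"wx":0,"wy":0,"wz":0,"grip":40},
    {"dx":0,"dy":0,"dz":0,"wx":0,"wy":0,"wz":0,"grip":40},
    {"dx":0,"dy":-1,"dz":0,"wx":0,"wy":0,"wz":0,"grip":65},
    {"dx":0,"dy":-1,"dz":0,"wx":0,"wy":0,"wz":0,"grip":65},
    {"dx":0,"dy":-1,"dz":0,"wx":0,"wy":0,"wz":0,"grip":65},
    {"dx":0,"dy":-1,"dz":0,"wx":0,"wy":0,"wz":0,"grip":65},
  ],
)

```text
time_s: 8.38
position: [0.4082, 0.0922, 0.1856]
tcp_rot: [[-0.348, -0.0, 0.937], [-0.937, -0.0, -0.348], [0.0, -1.0, -0.0]]
force: [1.2, 0.0, -0.3]
opening: 0.739
```

Request:
drive_tool(
  commands=[
    {"dx":0,"dy":0,"dz":1,"wx":0,"wy":0,"wz":0,"grip":65},
    {"dx":0,"dy":0,"dz":1,"wx":0,"wy":0,"wz":0,"grip":65},
    {"dx":0,"dy":0,"dz":1,"wx":0,"wy":0,"wz":0,"grip":65},
    {"dx":0,"dy":0,"dz":1,"wx":0,"wy":0,"wz":0,"grip":65},
    {"dx":0,"dy":0,"dz":0.8,"wx":0,"wy":0,"wz":0,"grip":65},
    {"dx":0,"dy":0,"dz":0,"wx":0,"wy":0,"wz":0,"grip":65},
    {"dx":0,"dy":0,"dz":0,"wx":0,"wy":0,"wz":0,"grip":65},
  ],
)

```text
time_s: 9.25
position: [0.5868, 0.0258, 0.1836]
tcp_rot: [[-0.348, -0.003, 0.937], [-0.937, 0.001, -0.348], [0.001, -1.0, -0.003]]
force: [-0.5, -0.1, -0.5]
opening: 0.745
```

```bash
python3 - <<'E'
from h import *
to(.5895,.0242,.093,-110.4)
E
```

```text
t 9.2 pos [0.5868 0.0258 0.1836] ang -110.39 tilt [-3.1e-03  6.0e-04 -1.0e+00] F [-0.5 -0.1 -0.5] op 64.8 j [ -8.  32.  91.   0.  58. 102.]
units [0.012 2.266 0.083] wy 0.0
```

Request:
drive_tool(
  commands=[
    {"dx":0.01,"dy":0.8,"dz":0.07,"wx":0,"wy":0,"wz":0,"grip":65},
    {"dx":0,"dy":0.7,"dz":0,"wx":0,"wy":0,"wz":0,"grip":65},
    {"dx":0,"dy":0.5,"dz":0,"wx":0,"wy":0,"wz":0,"grip":65},
    {"dx":0,"dy":0.23,"dz":0,"wx":0,"wy":0,"wz":0,"grip":65},
    {"dx":0,"dy":0,"dz":0,"wx":0,"wy":0,"wz":0,"grip":65},
    {"dx":0,"dy":0,"dz":0,"wx":0,"wy":0,"wz":0,"grip":65},
  ],
)

```text
time_s: 10.0
position: [0.5914, 0.0241, 0.096]
tcp_rot: [[-0.348, 0.001, 0.937], [-0.937, -0.0, -0.348], [-0.0, -1.0, 0.001]]
force: [0.2, 0.3, 0.1]
opening: 0.749
```

Request:
drive_tool(
  commands=[
    {"dx":0,"dy":0,"dz":0,"wx":0,"wy":0,"wz":0,"grip":35},
    {"dx":0,"dy":0,"dz":0,"wx":0,"wy":0,"wz":0,"grip":35},
    {"dx":0,"dy":0,"dz":0,"wx":0,"wy":0,"wz":0,"grip":35},
    {"dx":0,"dy":0,"dz":0,"wx":0,"wy":0,"wz":0,"grip":35},
    {"dx":0,"dy":0,"dz":0,"wx":0,"wy":0,"wz":0,"grip":35},
    {"dx":0,"dy":0,"dz":0,"wx":0,"wy":0,"wz":0,"grip":35},
  ],
)

```text
time_s: 10.75
position: [0.5911, 0.0233, 0.0955]
tcp_rot: [[-0.348, 0.0, 0.937], [-0.937, -0.001, -0.348], [0.001, -1.0, 0.0]]
force: [-1.8, -4.9, 6.0]
opening: 0.518
```

```bash
python3 - <<'E'
from h import *
to(.5895,.0242,.093,-110.4)
E
```

```text
t 10.8 pos [0.5911 0.0233 0.0955] ang -110.37 tilt [ 0.     -0.0011 -1.    ] F [-1.8 -4.9  6. ] op 45.0 j [ -9.  39.  94.  -0.  47. 102.]
units [-0.008  0.062 -0.045] wy 0.0
```

Request:
drive_tool(
  commands=[
    {"dx":0.02,"dy":-0.1,"dz":0,"wx":0,"wy":0,"wz":0,"grip":35},
    {"dx":0,"dy":-0.3,"dz":0,"wx":0,"wy":0,"wz":0,"grip":35},
    {"dx":0,"dy":-0.4,"dz":0,"wx":0,"wy":0,"wz":0,"grip":35},
    {"dx":0,"dy":-0.4,"dz":0,"wx":0,"wy":0,"wz":0,"grip":35},
  ],
)

```text
time_s: 11.25
position: [0.5909, 0.0234, 0.1443]
tcp_rot: [[-0.348, 0.0, 0.937], [-0.937, 0.0, -0.348], [-0.0, -1.0, 0.0]]
force: [-0.6, -2.5, -2.1]
opening: 0.516
```

Request:
drive_tool(
  commands=[
    {"dx":0,"dy":-0.5,"dz":0,"wx":0,"wy":0,"wz":0,"grip":35},
    {"dx":0,"dy":-0.5,"dz":0,"wx":0,"wy":0,"wz":0,"grip":35},
    {"dx":0,"dy":-0.5,"dz":0,"wx":0,"wy":0,"wz":0,"grip":35},
    {"dx":0,"dy":-0.3,"dz":0,"wx":0,"wy":0,"wz":0,"grip":35},
    {"dx":0,"dy":0,"dz":0,"wx":0,"wy":0,"wz":0,"grip":35},
  ],
)

```text
time_s: 11.88
position: [0.5915, 0.0237, 0.2167]
tcp_rot: [[-0.348, 0.003, 0.937], [-0.937, 0.0, -0.348], [-0.001, -1.0, 0.003]]
force: [0.3, -0.7, -0.7]
opening: 0.517
```

```bash
python3 - <<'E'
from mach import *
to(.484,.279,.21,-110.4)
p,d,K,T=cap('scene')
P=cloud(d,K,T)
b=(P[...,2]>.02)&(P[...,2]<.034)&(P[...,0]>.37)&(P[...,0]<.62)&(P[...,1]>.16)&(P[...,1]<.38)
b=cv2.morphologyEx(b.astype(np.uint8),cv2.MORPH_OPEN,np.ones((2,2)))>0
print('tray',b.sum(),cv2.minAreaRect(P[b][:,:2].astype(np.float32)))
save('g3.png',p[120:420,180:540])
E
```

```text
t 11.9 pos [0.5915 0.0237 0.2167] ang -110.38 tilt [ 3.1e-03  3.0e-04 -1.0e+00] F [ 0.3 -0.7 -0.7] op 44.9 j [ -9.  29.  89.   0.  62. 102.]
units [-5.047  0.16  -4.742] wy 0.0
tray 1057 ((0.7164132595062256, 0.3363437056541443), (0.6561475992202759, 0.15439879894256592), 14.937984466552734)
```

View pics/g3.png

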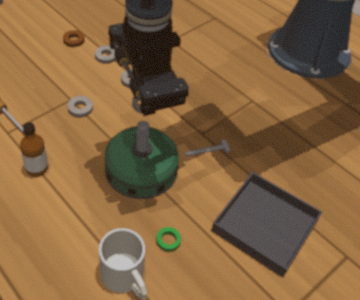

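The picture shows the worn wheel off the spindle and in the gripper. The key lies on the bench at about (208,150) and the tray is centred at (267,223).

```bash
python3 - <<'E'
from h import *
z=np.load('/tmp/scene.npz');print(ray(447,343,.02,z['K'],z['T']))
z=np.load('/tmp/top.npz');print(ray(161,279,.02,z['K'],z['T']))
E
```

```text
[0.49759558 0.27882961 0.02      ]
[0.48770237 0.2711174  0.02      ]
```

Request:
drive_tool(
  commands=[
    {"dx":-0.84,"dy":0,"dz":-0.79,"wx":0,"wy":0,"wz":0,"grip":35},
    {"dx":-0.84,"dy":0,"dz":-0.79,"wx":0,"wy":0,"wz":0,"grip":35},
    {"dx":-0.84,"dy":0,"dz":-0.79,"wx":0,"wy":0,"wz":0,"grip":35},
    {"dx":-0.84,"dy":0,"dz":-0.79,"wx":0,"wy":0,"wz":0,"grip":35},
    {"dx":-0.84,"dy":0,"dz":-0.79,"wx":0,"wy":0,"wz":0,"grip":35},
    {"dx":-0.84,"dy":0,"dz":-0.79,"wx":0,"wy":0,"wz":0,"grip":35},
    {"dx":0,"dy":0,"dz":0,"wx":0,"wy":0,"wz":0,"grip":35},
  ],
)

```text
time_s: 12.8
position: [0.4809, 0.2807, 0.214]
tcp_rot: [[-0.344, -0.003, 0.939], [-0.939, 0.0, -0.344], [0.001, -1.0, -0.003]]
force: [-0.0, 0.4, -0.7]
opening: 0.517
```

Request:
drive_tool(
  commands=[
    {"dx":0.03,"dy":0.8,"dz":0.28,"wx":0,"wy":0,"wz":0,"grip":35},
    {"dx":0,"dy":1,"dz":0,"wx":0,"wy":0,"wz":0,"grip":35},
    {"dx":0,"dy":1,"dz":0,"wx":0,"wy":0,"wz":0,"grip":35},
    {"dx":0,"dy":0.8,"dz":0,"wx":0,"wy":0,"wz":0,"grip":35},
    {"dx":0,"dy":0.5,"dz":0,"wx":0,"wy":0,"wz":0,"grip":35},
    {"dx":0,"dy":0.3,"dz":0,"wx":0,"wy":0,"wz":0,"grip":35},
    {"dx":0,"dy":0.08,"dz":0,"wx":0,"wy":0,"wz":0,"grip":35},
    {"dx":0,"dy":0,"dz":0,"wx":0,"wy":0,"wz":0,"grip":35},
  ],
)

```text
time_s: 13.8
position: [0.4938, 0.2731, 0.0362]
tcp_rot: [[-0.349, 0.001, 0.937], [-0.937, 0.0, -0.349], [-0.0, -1.0, 0.001]]
force: [-0.3, 0.1, -0.9]
opening: 0.52
```

Request:
drive_tool(
  commands=[
    {"dx":0,"dy":0,"dz":0,"wx":0,"wy":0,"wz":0,"grip":35},
    {"dx":0,"dy":0,"dz":0,"wx":0,"wy":0,"wz":0,"grip":35},
  ],
)

```text
time_s: 14.05
position: [0.4938, 0.2734, 0.0366]
tcp_rot: [[-0.348, 0.001, 0.937], [-0.937, 0.0, -0.348], [-0.001, -1.0, 0.001]]
force: [0.0, 0.2, -1.1]
opening: 0.517
```

Down about 4.5 mm more, release, and rise. Then I'll take fresh pictures before each pick.

Request:
drive_tool(
  commands=[
    {"dx":0,"dy":0.1,"dz":0,"wx":0,"wy":0,"wz":0,"grip":35},
    {"dx":0,"dy":0,"dz":0,"wx":0,"wy":0,"wz":0,"grip":35},
    {"dx":0,"dy":0,"dz":0,"wx":0,"wy":0,"wz":0,"grip":58},
    {"dx":0,"dy":0,"dz":0,"wx":0,"wy":0,"wz":0,"grip":58},
    {"dx":0,"dy":0,"dz":0,"wx":0,"wy":0,"wz":0,"grip":58},
    {"dx":0,"dy":-1,"dz":0,"wx":0,"wy":0,"wz":0,"grip":58},
    {"dx":0,"dy":-1,"dz":0,"wx":0,"wy":0,"wz":0,"grip":58},
    {"dx":0,"dy":-1,"dz":0,"wx":0,"wy":0,"wz":0,"grip":58},
  ],
)

```text
time_s: 15.05
position: [0.4932, 0.2731, 0.153]
tcp_rot: [[-0.349, -0.0, 0.937], [-0.937, -0.0, -0.349], [0.0, -1.0, -0.0]]
force: [0.5, -0.4, -0.2]
opening: 0.665
```

Request:
drive_tool(
  commands=[
    {"dx":0,"dy":-1,"dz":0,"wx":0,"wy":0,"wz":0,"grip":78},
    {"dx":0,"dy":-0.6,"dz":0,"wx":0,"wy":0,"wz":0,"grip":78},
    {"dx":0,"dy":0,"dz":0,"wx":0,"wy":0,"wz":0,"grip":78},
  ],
)

```text
time_s: 15.42
position: [0.4946, 0.2736, 0.2179]
tcp_rot: [[-0.348, 0.005, 0.937], [-0.937, 0.002, -0.348], [-0.003, -1.0, 0.004]]
force: [-0.8, 0.4, -1.4]
opening: 0.871
```

```bash
python3 - <<'E'
from mach import *
to(.586,-.1964,.22,-110.4)
for n in('scene','top'):
    p,d,K,T=cap(n); np.savez('/tmp/'+n+'1',p=p,d=d,K=K,T=T); print(n)
    for r in rings(p,d,K,T): print(*r)
    try: mach(n,p,d,K,T)
    except Exception as e: print(e)
    save('g4'+n+'.png',p)
E
```

```text
t 15.4 pos [0.4946 0.2736 0.2179] ang -110.39 tilt [ 0.0049  0.0016 -1.    ] F [-0.8  0.4 -1.4] op 75.8 j [ 18.  27.  93.   0.  60. 128.]
units [10.218 -0.059  6.236] wy 0.0
scene
[0.7826 0.2019 0.0411] [0.7796 0.2045] [303.5 407.1] 0.0212 [0.7827 0.2132 0.0307]
[0.7485 0.1638 0.032 ] [0.7461 0.16  ] [302.7 377.1] 0.0071 [0.7509 0.1655 0.0218]
[0.4543 0.0802 0.0482] [0.4412 0.0835] [392.7 269.1] 0.0063 [0.4468 0.0876 0.0171]
[ 0.5923 -0.1904  0.0297] [ 0.5894 -0.1955] [260.5 226.1] 0.0134 [ 0.594  -0.1891  0.0167]
[ 0.4387 -0.1898  0.03  ] [ 0.4335 -0.1949] [313.4 197.9] 0.0134 [ 0.4398 -0.1878  0.0171]
[ 0.435  -0.3008  0.0294] [ 0.43   -0.3067] [286.9 174. ] 0.0133 [ 0.434  -0.3018  0.0136]
pot [0.5955 0.0284] 0.0691 0.0597
spindle top 89 [0.5919 0.0244 0.1369]
 circ ((0.5908930897712708, 0.023213503882288933), 0.01228281483054161)
worn 85 [0.5955 0.0291 0.0792] 0.0791390336236134
top
[ 0.4281 -0.3072  0.0288] [ 0.4275 -0.3091] [432.3 312.8] 0.0131 [ 0.4288 -0.3057  0.0159]
[ 0.4309 -0.1954  0.029 ] [ 0.431  -0.1967] [380.  310.1] 0.0129 [ 0.4325 -0.194   0.0184]
[0.4452 0.0734 0.0474] [0.4358 0.0781] [251.9 305.3] 0.007 [0.4355 0.0792 0.0142]
[ 0.5856 -0.1964  0.0288] [ 0.5862 -0.1971] [380.6 238.2] 0.0127 [ 0.5864 -0.1947  0.0159]
[0.7707 0.1875 0.033 ] [0.7742 0.1872] [207.9 150.4] 0.0052 [0.7713 0.185  0.0168]
pot [0.587  0.0237] 0.0728 0.059
spindle top 102 [0.5877 0.0243 0.1366]
 circ ((0.587681770324707, 0.024442056193947792), 0.011883219704031944)
worn 21 [0.5802 0.0225 0.0776] 0.07665872942453779
```

View pics/g4scene.png

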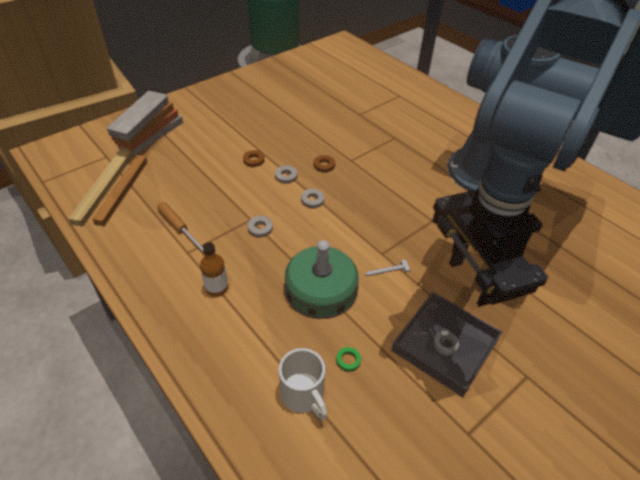

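The worn wheel lies flat in the tray at (446,344), the key is on the bench, and the spindle is bare. No wheel has moved yet.

Request:
drive_tool(
  commands=[
    {"dx":0.93,"dy":0,"dz":0.57,"wx":0,"wy":0,"wz":0,"grip":78},
    {"dx":0.93,"dy":0,"dz":0.57,"wx":0,"wy":0,"wz":0,"grip":78},
    {"dx":0.93,"dy":0,"dz":0.57,"wx":0,"wy":0,"wz":0,"grip":78},
    {"dx":0.93,"dy":0,"dz":0.57,"wx":0,"wy":0,"wz":0,"grip":78},
    {"dx":0.93,"dy":0,"dz":0.57,"wx":0,"wy":0,"wz":0,"grip":78},
    {"dx":0.93,"dy":0,"dz":0.57,"wx":0,"wy":0,"wz":0,"grip":78},
    {"dx":0.93,"dy":0,"dz":0.57,"wx":0,"wy":0,"wz":0,"grip":78},
    {"dx":0.93,"dy":0,"dz":0.57,"wx":0,"wy":0,"wz":0,"grip":78},
  ],
)

```text
time_s: 16.52
position: [0.5597, -0.0704, 0.2137]
tcp_rot: [[-0.349, -0.004, 0.937], [-0.937, 0.001, -0.349], [0.0, -1.0, -0.004]]
force: [-0.4, 0.6, 0.5]
opening: 0.891
```

Request:
drive_tool(
  commands=[
    {"dx":0.93,"dy":0,"dz":0.57,"wx":0,"wy":0,"wz":0,"grip":78},
    {"dx":0.93,"dy":0,"dz":0.57,"wx":0,"wy":0,"wz":0,"grip":78},
    {"dx":0.93,"dy":0.5,"dz":0.57,"wx":0,"wy":0,"wz":0,"grip":78},
    {"dx":0,"dy":1,"dz":0,"wx":0,"wy":0,"wz":0,"grip":78},
    {"dx":0,"dy":1,"dz":0,"wx":0,"wy":0,"wz":0,"grip":78},
    {"dx":0,"dy":0,"dz":0,"wx":0,"wy":0,"wz":0,"grip":78},
    {"dx":0,"dy":0,"dz":0,"wx":0,"wy":0,"wz":0,"grip":78},
  ],
)

```text
time_s: 17.4
position: [0.5861, -0.1977, 0.1159]
tcp_rot: [[-0.348, -0.0, 0.937], [-0.937, 0.0, -0.348], [-0.0, -1.0, -0.0]]
force: [0.3, -0.6, 0.2]
opening: 0.891
```

```bash
python3 - <<'E'
from meas import *
to(.5875,-.197,.026,-110.4)
p,d,K,T=cap('scene')
for r in rings(p,d,K,T): print(*r[:4])
E
```

```text
t 17.4 pos [ 0.5861 -0.1977  0.1159] ang -110.38 tilt [-2.e-04  1.e-04 -1.e+00] F [ 0.3 -0.6  0.2] op 77.6 j [-29.  39.  89.   0.  52.  81.]
units [-0.029  2.246  0.026] wy 0.0
[0.782  0.2024 0.0418] [0.7799 0.2041] [303.2 407.1] 0.0215
[0.7485 0.1638 0.0321] [0.7459 0.1601] [302.9 377. ] 0.0066
[0.4909 0.2743 0.0266] [0.4865 0.274 ] [447.4 341.7] 0.0169
[0.454  0.0802 0.0485] [0.4421 0.0829] [392.2 269.1] 0.0067
[ 0.4374 -0.1904  0.0283] [ 0.4318 -0.1977] [313.2 197.1] 0.0136
```

Request:
drive_tool(
  commands=[
    {"dx":-0.03,"dy":0.8,"dz":0.03,"wx":0,"wy":0,"wz":0,"grip":78},
    {"dx":0,"dy":0.7,"dz":0,"wx":0,"wy":0,"wz":0,"grip":78},
    {"dx":0,"dy":0.5,"dz":0,"wx":0,"wy":0,"wz":0,"grip":78},
    {"dx":0,"dy":0.24,"dz":0,"wx":0,"wy":0,"wz":0,"grip":78},
    {"dx":0,"dy":0,"dz":0,"wx":0,"wy":0,"wz":0,"grip":78},
    {"dx":0,"dy":0,"dz":0,"wx":0,"wy":0,"wz":0,"grip":78},
  ],
)

```text
time_s: 18.2
position: [0.5882, -0.1974, 0.0272]
tcp_rot: [[-0.348, 0.002, 0.937], [-0.937, -0.001, -0.348], [0.0, -1.0, 0.002]]
force: [-0.8, 0.2, 0.5]
opening: 0.895
```

Request:
drive_tool(
  commands=[
    {"dx":0,"dy":0,"dz":0,"wx":0,"wy":0,"wz":0,"grip":45},
    {"dx":0,"dy":0,"dz":0,"wx":0,"wy":0,"wz":0,"grip":45},
    {"dx":0,"dy":0,"dz":0,"wx":0,"wy":0,"wz":0,"grip":45},
    {"dx":0,"dy":0,"dz":0,"wx":0,"wy":0,"wz":0,"grip":45},
    {"dx":0,"dy":0,"dz":0,"wx":0,"wy":0,"wz":0,"grip":45},
    {"dx":0,"dy":0,"dz":0,"wx":0,"wy":0,"wz":0,"grip":45},
  ],
)

```text
time_s: 18.95
position: [0.5877, -0.1971, 0.0266]
tcp_rot: [[-0.349, 0.0, 0.937], [-0.937, -0.0, -0.349], [-0.0, -1.0, 0.001]]
force: [-0.8, -0.0, 3.2]
opening: 0.659
```

Request:
drive_tool(
  commands=[
    {"dx":0,"dy":-0.6,"dz":0,"wx":0,"wy":0,"wz":0,"grip":45},
    {"dx":0,"dy":-1,"dz":0,"wx":0,"wy":0,"wz":0,"grip":45},
    {"dx":0,"dy":-1,"dz":0,"wx":0,"wy":0,"wz":0,"grip":45},
    {"dx":0,"dy":-1,"dz":0,"wx":0,"wy":0,"wz":0,"grip":45},
    {"dx":0,"dy":-0.5,"dz":0,"wx":0,"wy":0,"wz":0,"grip":45},
    {"dx":-0.6,"dy":0,"dz":-0.22,"wx":0,"wy":0,"wz":0,"grip":45},
    {"dx":-0.9,"dy":0,"dz":-0.33,"wx":0,"wy":0,"wz":0,"grip":45},
    {"dx":-0.9,"dy":0,"dz":-0.33,"wx":0,"wy":0,"wz":0,"grip":45},
  ],
)

```text
time_s: 19.95
position: [0.5863, -0.0921, 0.1884]
tcp_rot: [[-0.349, -0.004, 0.937], [-0.937, 0.002, -0.349], [-0.0, -1.0, -0.004]]
force: [0.5, -0.7, 0.0]
opening: 0.658
```

Request:
drive_tool(
  commands=[
    {"dx":-0.9,"dy":0,"dz":-0.33,"wx":0,"wy":0,"wz":0,"grip":45},
    {"dx":-0.9,"dy":0,"dz":-0.33,"wx":0,"wy":0,"wz":0,"grip":45},
    {"dx":-0.6,"dy":0,"dz":-0.2,"wx":0,"wy":0,"wz":0,"grip":45},
    {"dx":-0.38,"dy":0,"dz":-0.14,"wx":0,"wy":0,"wz":0,"grip":45},
    {"dx":0,"dy":0,"dz":0,"wx":0,"wy":0,"wz":0,"grip":45},
    {"dx":0,"dy":0,"dz":0,"wx":0,"wy":0,"wz":0,"grip":45},
  ],
)

```text
time_s: 20.7
position: [0.589, 0.0229, 0.1899]
tcp_rot: [[-0.349, -0.001, 0.937], [-0.937, -0.0, -0.349], [0.001, -1.0, -0.0]]
force: [-0.0, -0.2, 0.8]
opening: 0.659
```

```bash
python3 - <<'E'
from h import *
to(.5893,.0236,.165,-110.4)
p,d,K,T=cap('scene')
u,v=proj((.589,.024,.13),K,T).astype(int)
save('g5.png',cv2.resize(p[v-50:v+50,u-50:u+50],(400,400)))
E
```

```text
t 20.7 pos [0.589  0.0229 0.1899] ang -110.41 tilt [-6.e-04 -4.e-04 -1.e+00] F [-0.  -0.2  0.8] op 57.3 j [ -9.  31.  90.  -0.  58. 102.]
units [-0.02   0.622  0.001] wy -0.0
```

View pics/g5.png

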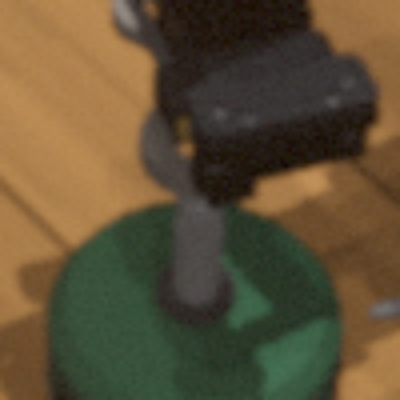

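The crop shows the wheel held above the spindle, whose top is at about (200,205). I'll descend gently and watch the forces.

Request:
drive_tool(
  commands=[
    {"dx":0,"dy":0.4,"dz":0,"wx":0,"wy":0,"wz":0,"grip":45},
    {"dx":0,"dy":0.25,"dz":0,"wx":0,"wy":0,"wz":0,"grip":45},
    {"dx":0,"dy":0.15,"dz":0,"wx":0,"wy":0,"wz":0,"grip":45},
    {"dx":0,"dy":0.15,"dz":0,"wx":0,"wy":0,"wz":0,"grip":45},
    {"dx":0,"dy":0,"dz":0,"wx":0,"wy":0,"wz":0,"grip":45},
  ],
)

```text
time_s: 21.38
position: [0.5889, 0.0234, 0.1517]
tcp_rot: [[-0.349, -0.001, 0.937], [-0.937, 0.0, -0.349], [0.0, -1.0, -0.001]]
force: [-1.0, -0.4, -1.3]
opening: 0.658
```

Request:
drive_tool(
  commands=[
    {"dx":0,"dy":0.1,"dz":0,"wx":0,"wy":0,"wz":0,"grip":45},
    {"dx":0,"dy":0.1,"dz":0,"wx":0,"wy":0,"wz":0,"grip":45},
    {"dx":0,"dy":0,"dz":0,"wx":0,"wy":0,"wz":0,"grip":45},
  ],
)

```text
time_s: 21.75
position: [0.5889, 0.0234, 0.1439]
tcp_rot: [[-0.348, -0.001, 0.937], [-0.937, 0.0, -0.348], [0.0, -1.0, -0.001]]
force: [-0.9, -0.4, -1.9]
opening: 0.656
```

Request:
drive_tool(
  commands=[
    {"dx":0,"dy":0.25,"dz":0,"wx":0,"wy":0,"wz":0,"grip":45},
    {"dx":0,"dy":0.25,"dz":0,"wx":0,"wy":0,"wz":0,"grip":45},
    {"dx":0,"dy":0.25,"dz":0,"wx":0,"wy":0,"wz":0,"grip":45},
    {"dx":0,"dy":0.2,"dz":0,"wx":0,"wy":0,"wz":0,"grip":45},
    {"dx":0,"dy":0.15,"dz":0,"wx":0,"wy":0,"wz":0,"grip":45},
    {"dx":0,"dy":0,"dz":0,"wx":0,"wy":0,"wz":0,"grip":45},
    {"dx":0,"dy":0,"dz":0,"wx":0,"wy":0,"wz":0,"grip":45},
  ],
)

```text
time_s: 22.62
position: [0.5889, 0.0235, 0.1001]
tcp_rot: [[-0.348, -0.001, 0.937], [-0.937, 0.0, -0.348], [0.0, -1.0, -0.001]]
force: [-1.6, -1.0, -2.9]
opening: 0.66
```

Request:
drive_tool(
  commands=[
    {"dx":0,"dy":0.07,"dz":0,"wx":0,"wy":0,"wz":0,"grip":45},
    {"dx":0,"dy":0,"dz":0,"wx":0,"wy":0,"wz":0,"grip":45},
    {"dx":0,"dy":0,"dz":0,"wx":0,"wy":0,"wz":0,"grip":75},
    {"dx":0,"dy":0,"dz":0,"wx":0,"wy":0,"wz":0,"grip":75},
    {"dx":0,"dy":0,"dz":0,"wx":0,"wy":0,"wz":0,"grip":75},
    {"dx":0,"dy":-1,"dz":0,"wx":0,"wy":0,"wz":0,"grip":75},
    {"dx":0,"dy":-1,"dz":0,"wx":0,"wy":0,"wz":0,"grip":75},
    {"dx":0,"dy":-0.5,"dz":0,"wx":0,"wy":0,"wz":0,"grip":75},
  ],
)

```text
time_s: 23.62
position: [0.5907, 0.0233, 0.2001]
tcp_rot: [[-0.348, 0.005, 0.937], [-0.937, -0.001, -0.348], [-0.001, -1.0, 0.005]]
force: [0.1, 0.4, 0.0]
opening: 0.863
```

Request:
drive_tool(
  commands=[
    {"dx":1,"dy":0,"dz":0,"wx":0,"wy":0,"wz":0,"grip":75},
    {"dx":1,"dy":0,"dz":0,"wx":0,"wy":0,"wz":0,"grip":75},
    {"dx":1,"dy":0,"dz":-0.5,"wx":0,"wy":0,"wz":0,"grip":75},
    {"dx":0,"dy":0,"dz":0,"wx":0,"wy":0,"wz":0,"grip":75},
  ],
)

```text
time_s: 24.12
position: [0.5268, -0.0836, 0.1975]
tcp_rot: [[-0.352, -0.001, 0.936], [-0.936, 0.0, -0.352], [0.0, -1.0, -0.001]]
force: [0.1, 0.6, 0.1]
opening: 0.862
```

```bash
python3 - <<'E'
from mach import *
for n in('scene','top'):
    p,d,K,T=cap(n); print(n)
    for r in rings(p,d,K,T): print(*r[:4])
    P=cloud(d,K,T); D=np.hypot(P[...,0]-.5893,P[...,1]-.0241); q=P[(D>.014)&(D<.026)&(P[...,2]>.066)&(P[...,2]<.125)]; print('stack z',len(q),np.percentile(q[:,2],[10,50,90]).round(4) if len(q) else '')
to(.4325,-.1965,.026,-110.4)
E
```

```text
scene
[0.782  0.2024 0.0418] [0.7796 0.2044] [303.4 407.1] 0.0216
[0.7485 0.1638 0.032 ] [0.746  0.1602] [302.9 377.1] 0.007
[0.49  0.275 0.027] [0.4866 0.2743] [447.5 341.8] 0.017
[0.4544 0.0798 0.048 ] [0.4444 0.0819] [391.1 269.4] 0.0067
[ 0.4353 -0.3005  0.0301] [ 0.43   -0.3067] [286.9 174. ] 0.0133
stack z 241 [0.0801 0.0818 0.0837]
top
[ 0.428  -0.307   0.0288] [ 0.4275 -0.3088] [432.2 312.8] 0.0128
[ 0.4308 -0.1947  0.0292] [ 0.4279 -0.2051] [383.9 311.6] 0.0131
[0.7707 0.1875 0.033 ] [0.7735 0.19  ] [206.7 150.7] 0.0056
stack z 143 [0.079  0.0814 0.0834]
t 24.2 pos [ 0.5291 -0.0824  0.1979] ang -110.46 tilt [ 0.0016 -0.     -1.    ] F [ 0.6 -0.2 -0. ] op 74.8 j [-21.  27.  98.   0.  55.  90.]
units [ 3.52   4.293 -1.273] wy -0.001
```

Request:
drive_tool(
  commands=[
    {"dx":0.9,"dy":0.3,"dz":-0.32,"wx":0,"wy":0,"wz":0,"grip":78},
    {"dx":0.9,"dy":0.3,"dz":-0.32,"wx":0,"wy":0,"wz":0,"grip":78},
    {"dx":0.9,"dy":0.3,"dz":-0.32,"wx":0,"wy":0,"wz":0,"grip":78},
    {"dx":0.82,"dy":0.3,"dz":-0.31,"wx":0,"wy":0,"wz":0,"grip":78},
    {"dx":0,"dy":0.9,"dz":0,"wx":0,"wy":0,"wz":0,"grip":78},
    {"dx":0,"dy":0.6,"dz":0,"wx":0,"wy":0,"wz":0,"grip":78},
    {"dx":0,"dy":0,"dz":0,"wx":0,"wy":0,"wz":0,"grip":78},
    {"dx":0,"dy":0,"dz":0,"wx":0,"wy":0,"wz":0,"grip":78},
  ],
)

```text
time_s: 25.22
position: [0.4331, -0.1964, 0.09]
tcp_rot: [[-0.347, 0.001, 0.938], [-0.938, -0.001, -0.347], [0.0, -1.0, 0.002]]
force: [-0.4, 0.3, 0.6]
opening: 0.898
```

```bash
python3 - <<'E'
from meas import *
to(.4325,-.1965,.026,-110.4)
p,d,K,T=cap('scene')
for r in rings(p,d,K,T): print(*r[:4])
u,v=proj((.43,-.2,.02),K,T).astype(int)
save('g6.png',cv2.resize(p[v-60:v+60,u-60:u+60],(480,480)))
E
```

```text
t 25.2 pos [ 0.4331 -0.1964  0.09  ] ang -110.32 tilt [ 1.4e-03 -9.0e-04 -1.0e+00] F [-0.4  0.3  0.6] op 78.1 j [-38.  34. 111.   0.  35.  72.]
units [ 0.007  1.6   -0.016] wy 0.001
[0.782  0.2024 0.0418] [0.7796 0.2045] [303.5 407.1] 0.0211
[0.748 0.163 0.032] [0.7462 0.16  ] [302.7 377.1] 0.0069
[0.4914 0.2753 0.0257] [0.4869 0.2743] [447.4 341.9] 0.0169
[0.4543 0.0802 0.0482] [0.4416 0.0833] [392.5 269.1] 0.0067
[ 0.4353 -0.3017  0.0292] [ 0.43   -0.3102] [286.  173.3] 0.0136
```

View pics/g6.png

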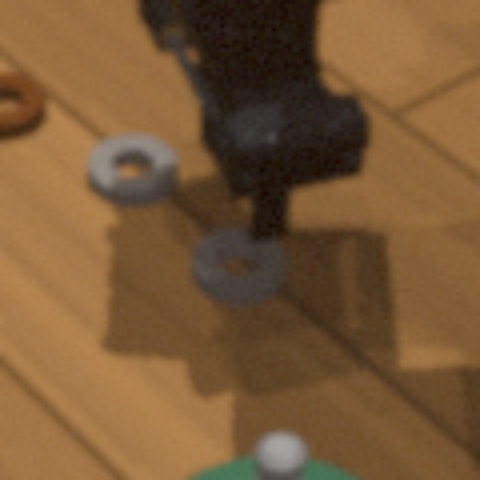

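The crop shows the wheel still in place in the gripper's shadow at (240,265), directly below the fingers.

Request:
drive_tool(
  commands=[
    {"dx":0,"dy":0.7,"dz":0,"wx":0,"wy":0,"wz":0,"grip":78},
    {"dx":0,"dy":0.5,"dz":0,"wx":0,"wy":0,"wz":0,"grip":78},
    {"dx":0,"dy":0.3,"dz":0,"wx":0,"wy":0,"wz":0,"grip":78},
    {"dx":0,"dy":0.08,"dz":0,"wx":0,"wy":0,"wz":0,"grip":78},
    {"dx":0,"dy":0,"dz":0,"wx":0,"wy":0,"wz":0,"grip":78},
  ],
)

```text
time_s: 25.9
position: [0.4323, -0.1966, 0.0267]
tcp_rot: [[-0.348, 0.001, 0.937], [-0.937, -0.001, -0.348], [0.0, -1.0, 0.001]]
force: [-0.4, -0.2, -0.3]
opening: 0.896
```

Request:
drive_tool(
  commands=[
    {"dx":0,"dy":0,"dz":0,"wx":0,"wy":0,"wz":0,"grip":45},
    {"dx":0,"dy":0,"dz":0,"wx":0,"wy":0,"wz":0,"grip":45},
    {"dx":0,"dy":0,"dz":0,"wx":0,"wy":0,"wz":0,"grip":45},
    {"dx":0,"dy":0,"dz":0,"wx":0,"wy":0,"wz":0,"grip":45},
    {"dx":0,"dy":0,"dz":0,"wx":0,"wy":0,"wz":0,"grip":45},
    {"dx":0,"dy":0,"dz":0,"wx":0,"wy":0,"wz":0,"grip":45},
  ],
)

```text
time_s: 26.65
position: [0.4321, -0.1965, 0.0266]
tcp_rot: [[-0.349, 0.0, 0.937], [-0.937, -0.0, -0.349], [0.0, -1.0, 0.001]]
force: [-0.0, 0.5, 5.2]
opening: 0.657
```

Request:
drive_tool(
  commands=[
    {"dx":0,"dy":-0.6,"dz":0,"wx":0,"wy":0,"wz":0,"grip":45},
    {"dx":0,"dy":-1,"dz":0,"wx":0,"wy":0,"wz":0,"grip":45},
    {"dx":0,"dy":-1,"dz":0,"wx":0,"wy":0,"wz":0,"grip":45},
    {"dx":0,"dy":-1,"dz":0,"wx":0,"wy":0,"wz":0,"grip":45},
    {"dx":0,"dy":-0.5,"dz":0,"wx":0,"wy":0,"wz":0,"grip":45},
    {"dx":0,"dy":0,"dz":0,"wx":0,"wy":0,"wz":0,"grip":45},
    {"dx":0,"dy":0,"dz":0,"wx":0,"wy":0,"wz":0,"grip":45},
  ],
)

```text
time_s: 27.52
position: [0.4312, -0.1958, 0.1892]
tcp_rot: [[-0.348, -0.002, 0.937], [-0.937, 0.001, -0.348], [-0.001, -1.0, -0.002]]
force: [-0.0, -0.0, -0.4]
opening: 0.653
```

```bash
python3 - <<'E'
from h import *
to(.5892,.0236,.19,-110.4)
E
```

```text
t 27.5 pos [ 0.4312 -0.1958  0.1892] ang -110.39 tilt [-0.0018  0.0014 -1.    ] F [-0.  -0.  -0.4] op 56.8 j [-38.  24. 107.  -0.  50.  72.]
units [-6.519 -0.019  1.791] wy 0.0
```

Request:
drive_tool(
  commands=[
    {"dx":-0.9,"dy":0,"dz":0.245,"wx":0,"wy":0,"wz":0,"grip":45},
    {"dx":-0.9,"dy":0,"dz":0.245,"wx":0,"wy":0,"wz":0,"grip":45},
    {"dx":-0.9,"dy":0,"dz":0.245,"wx":0,"wy":0,"wz":0,"grip":45},
    {"dx":-0.9,"dy":0,"dz":0.245,"wx":0,"wy":0,"wz":0,"grip":45},
    {"dx":-0.9,"dy":0,"dz":0.245,"wx":0,"wy":0,"wz":0,"grip":45},
    {"dx":-0.9,"dy":0,"dz":0.245,"wx":0,"wy":0,"wz":0,"grip":45},
    {"dx":-0.9,"dy":0,"dz":0.245,"wx":0,"wy":0,"wz":0,"grip":45},
    {"dx":-0.23,"dy":0,"dz":0.055,"wx":0,"wy":0,"wz":0,"grip":45},
  ],
)

```text
time_s: 28.52
position: [0.5894, 0.0255, 0.1882]
tcp_rot: [[-0.346, -0.003, 0.938], [-0.938, 0.001, -0.346], [0.0, -1.0, -0.003]]
force: [-0.3, 0.6, -0.6]
opening: 0.655
```

Request:
drive_tool(
  commands=[
    {"dx":0,"dy":0,"dz":0,"wx":0,"wy":0,"wz":0,"grip":45},
    {"dx":0,"dy":0,"dz":0,"wx":0,"wy":0,"wz":0,"grip":45},
    {"dx":0,"dy":0,"dz":0,"wx":0,"wy":0,"wz":0,"grip":45},
  ],
)

```text
time_s: 28.9
position: [0.5887, 0.0228, 0.1901]
tcp_rot: [[-0.35, -0.001, 0.937], [-0.937, -0.0, -0.35], [0.0, -1.0, -0.001]]
force: [-0.1, 0.5, -1.2]
opening: 0.658
```

Request:
drive_tool(
  commands=[
    {"dx":0,"dy":0.4,"dz":0,"wx":0,"wy":0,"wz":0,"grip":45},
    {"dx":0,"dy":0.2,"dz":0,"wx":0,"wy":0,"wz":0,"grip":45},
    {"dx":0,"dy":0.1,"dz":0,"wx":0,"wy":0,"wz":0,"grip":45},
    {"dx":0,"dy":0.1,"dz":0,"wx":0,"wy":0,"wz":0,"grip":45},
    {"dx":0,"dy":0,"dz":0,"wx":0,"wy":0,"wz":0,"grip":45},
  ],
)

```text
time_s: 29.52
position: [0.5886, 0.0237, 0.1577]
tcp_rot: [[-0.348, -0.002, 0.937], [-0.937, -0.0, -0.348], [0.001, -1.0, -0.002]]
force: [-2.4, -0.4, -1.8]
opening: 0.651
```

Request:
drive_tool(
  commands=[
    {"dx":0,"dy":0.1,"dz":0,"wx":0,"wy":0,"wz":0,"grip":45},
    {"dx":0,"dy":0.1,"dz":0,"wx":0,"wy":0,"wz":0,"grip":45},
    {"dx":0,"dy":0.2,"dz":0,"wx":0,"wy":0,"wz":0,"grip":45},
    {"dx":0,"dy":0,"dz":0,"wx":0,"wy":0,"wz":0,"grip":45},
  ],
)

```text
time_s: 30.02
position: [0.5887, 0.0238, 0.1412]
tcp_rot: [[-0.349, -0.002, 0.937], [-0.937, 0.0, -0.349], [0.0, -1.0, -0.002]]
force: [-3.4, -2.7, -2.6]
opening: 0.657
```

Request:
drive_tool(
  commands=[
    {"dx":0,"dy":0.25,"dz":0,"wx":0,"wy":0,"wz":0,"grip":45},
    {"dx":0,"dy":0.25,"dz":0,"wx":0,"wy":0,"wz":0,"grip":45},
    {"dx":0,"dy":0.25,"dz":0,"wx":0,"wy":0,"wz":0,"grip":45},
    {"dx":0,"dy":0,"dz":0,"wx":0,"wy":0,"wz":0,"grip":45},
    {"dx":0,"dy":0,"dz":0,"wx":0,"wy":0,"wz":0,"grip":45},
  ],
)

```text
time_s: 30.65
position: [0.5885, 0.0239, 0.1117]
tcp_rot: [[-0.348, -0.002, 0.937], [-0.937, 0.0, -0.348], [0.001, -1.0, -0.002]]
force: [-3.5, -1.9, -4.1]
opening: 0.652
```

Request:
drive_tool(
  commands=[
    {"dx":0,"dy":0,"dz":0,"wx":0,"wy":0,"wz":0,"grip":75},
    {"dx":0,"dy":0,"dz":0,"wx":0,"wy":0,"wz":0,"grip":75},
    {"dx":0,"dy":0,"dz":0,"wx":0,"wy":0,"wz":0,"grip":75},
    {"dx":0,"dy":-1,"dz":0,"wx":0,"wy":0,"wz":0,"grip":75},
    {"dx":0,"dy":-1,"dz":0,"wx":0,"wy":0,"wz":0,"grip":75},
    {"dx":0,"dy":-0.2,"dz":0,"wx":0,"wy":0,"wz":0,"grip":75},
    {"dx":0.9,"dy":0,"dz":-0.08,"wx":0,"wy":0,"wz":0,"grip":78},
    {"dx":0.9,"dy":0,"dz":-0.08,"wx":0,"wy":0,"wz":0,"grip":78},
  ],
)

```text
time_s: 31.65
position: [0.5579, -0.0417, 0.2]
tcp_rot: [[-0.347, 0.0, 0.938], [-0.938, -0.0, -0.347], [-0.0, -1.0, 0.0]]
force: [-0.3, -0.3, -0.0]
opening: 0.889
```

Request:
drive_tool(
  commands=[
    {"dx":0.9,"dy":0,"dz":-0.08,"wx":0,"wy":0,"wz":0,"grip":78},
    {"dx":0,"dy":0,"dz":0,"wx":0,"wy":0,"wz":0,"grip":78},
  ],
)

```text
time_s: 31.9
position: [0.5417, -0.0757, 0.1997]
tcp_rot: [[-0.352, -0.001, 0.936], [-0.936, 0.0, -0.352], [0.0, -1.0, -0.001]]
force: [0.3, -0.2, -0.6]
opening: 0.897
```

```bash
cat > chk.py <<'E'
from mach import *
for n in('scene','top'):
    p,d,K,T=cap(n); print(n)
    for r in rings(p,d,K,T): print(*r[:4])
    P=cloud(d,K,T); D=np.hypot(P[...,0]-.5893,P[...,1]-.0241); q=P[(D>.014)&(D<.026)&(P[...,2]>.066)&(P[...,2]<.125)]; print('stack z',len(q),np.percentile(q[:,2],[10,50,90]).round(4) if len(q) else '')
E
python3 - <<'E'
from chk import *
to(.4295,-.308,.09,-110.4)
E
```

```text
scene
[0.7814 0.2017 0.0423] [0.7797 0.2046] [303.5 407.2] 0.0206
[0.7485 0.1638 0.032 ] [0.7461 0.16  ] [302.8 377.1] 0.0067
[0.4914 0.2753 0.0257] [0.4867 0.2742] [447.5 341.8] 0.0164
[0.4544 0.0798 0.048 ] [0.4431 0.0828] [391.8 269.3] 0.0066
[ 0.4348 -0.3008  0.0296] [ 0.4297 -0.3066] [287. 174.] 0.0132
stack z 243 [0.0941 0.0958 0.0977]
top
[ 0.428  -0.307   0.0288] [ 0.4276 -0.3088] [432.2 312.7] 0.0129
[0.7707 0.1875 0.033 ] [0.7737 0.19  ] [206.7 150.6] 0.0054
stack z 73 [0.0937 0.0956 0.0972]
t 32.0 pos [ 0.5427 -0.074   0.1999] ang -110.46 tilt [-0.e+00  7.e-04 -1.e+00] F [ 0.5 -0.  -0.1] op 78.2 j [-19.  28.  96.   0.  56.  91.]
units [ 6.472  2.744 -0.607] wy -0.001
```

Request:
drive_tool(
  commands=[
    {"dx":0.9,"dy":0,"dz":-0.09,"wx":0,"wy":0,"wz":0,"grip":78},
    {"dx":0.9,"dy":0,"dz":-0.09,"wx":0,"wy":0,"wz":0,"grip":78},
    {"dx":0.9,"dy":0,"dz":-0.09,"wx":0,"wy":0,"wz":0,"grip":78},
    {"dx":0.9,"dy":0,"dz":-0.09,"wx":0,"wy":0,"wz":0,"grip":78},
    {"dx":0.9,"dy":0.4,"dz":-0.09,"wx":0,"wy":0,"wz":0,"grip":78},
    {"dx":0.9,"dy":0.6,"dz":-0.09,"wx":0,"wy":0,"wz":0,"grip":78},
    {"dx":0.9,"dy":0.6,"dz":-0.07,"wx":0,"wy":0,"wz":0,"grip":78},
    {"dx":0.17,"dy":0.6,"dz":0,"wx":0,"wy":0,"wz":0,"grip":78},
  ],
)

```text
time_s: 33.0
position: [0.4303, -0.3099, 0.1115]
tcp_rot: [[-0.35, 0.002, 0.937], [-0.937, -0.001, -0.35], [0.001, -1.0, 0.002]]
force: [0.2, -0.2, -0.2]
opening: 0.894
```

Request:
drive_tool(
  commands=[
    {"dx":0,"dy":0.5,"dz":0,"wx":0,"wy":0,"wz":0,"grip":78},
    {"dx":0,"dy":0,"dz":0,"wx":0,"wy":0,"wz":0,"grip":78},
    {"dx":0,"dy":0,"dz":0,"wx":0,"wy":0,"wz":0,"grip":78},
  ],
)

```text
time_s: 33.38
position: [0.4306, -0.3079, 0.0926]
tcp_rot: [[-0.347, 0.001, 0.938], [-0.938, -0.001, -0.347], [0.0, -1.0, 0.001]]
force: [-0.0, 0.0, 0.9]
opening: 0.9
```

```bash
python3 - <<'E'
from meas import *
to(.4295,-.308,.0265,-110.4)
p,d,K,T=cap('scene')
u,v=proj((.43,-.31,.02),K,T).astype(int)
save('g7.png',cv2.resize(p[v-50:v+50,u-50:u+50],(400,400)))
E
```

```text
t 33.4 pos [ 0.4306 -0.3079  0.0926] ang -110.32 tilt [ 7.e-04 -5.e-04 -1.e+00] F [-0.   0.   0.9] op 78.3 j [-48.  36. 103.   0.  41.  63.]
units [ 0.012  1.654 -0.025] wy 0.001
```

View pics/g7.png

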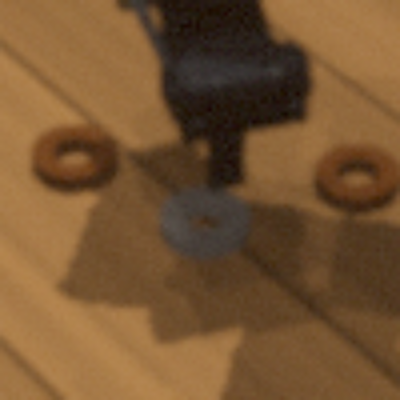

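The crop shows the third wheel under the fingers at (205,222), with the brown decoys well clear.

Request:
drive_tool(
  commands=[
    {"dx":0,"dy":0.7,"dz":-0.02,"wx":0,"wy":0,"wz":0,"grip":78},
    {"dx":0,"dy":0.5,"dz":0,"wx":0,"wy":0,"wz":0,"grip":78},
    {"dx":0,"dy":0.3,"dz":0,"wx":0,"wy":0,"wz":0,"grip":78},
    {"dx":0,"dy":0.13,"dz":0,"wx":0,"wy":0,"wz":0,"grip":78},
    {"dx":0,"dy":0,"dz":0,"wx":0,"wy":0,"wz":0,"grip":78},
    {"dx":0,"dy":0,"dz":0,"wx":0,"wy":0,"wz":0,"grip":78},
  ],
)

```text
time_s: 34.17
position: [0.4292, -0.3082, 0.0277]
tcp_rot: [[-0.348, 0.001, 0.937], [-0.937, -0.001, -0.348], [0.001, -1.0, 0.001]]
force: [0.1, 0.6, -0.8]
opening: 0.898
```

Request:
drive_tool(
  commands=[
    {"dx":0,"dy":0,"dz":0,"wx":0,"wy":0,"wz":0,"grip":45},
    {"dx":0,"dy":0,"dz":0,"wx":0,"wy":0,"wz":0,"grip":45},
    {"dx":0,"dy":0,"dz":0,"wx":0,"wy":0,"wz":0,"grip":45},
    {"dx":0,"dy":0,"dz":0,"wx":0,"wy":0,"wz":0,"grip":45},
    {"dx":0,"dy":0,"dz":0,"wx":0,"wy":0,"wz":0,"grip":45},
    {"dx":0,"dy":0,"dz":0,"wx":0,"wy":0,"wz":0,"grip":45},
  ],
)

```text
time_s: 34.92
position: [0.4289, -0.308, 0.0273]
tcp_rot: [[-0.349, 0.0, 0.937], [-0.937, -0.0, -0.349], [0.0, -1.0, 0.0]]
force: [-0.9, 0.8, 2.2]
opening: 0.655
```

```bash
python3 - <<'E'
from h import *
to(.5892,.0236,.19,-110.4)
E
```

```text
t 34.9 pos [ 0.4289 -0.308   0.0273] ang -110.4 tilt [ 2.e-04 -2.e-04 -1.e+00] F [-0.9  0.8  2.2] op 57.0 j [-48.  43. 104.   0.  32.  63.]
units [-9.166 -4.07   0.867] wy 0.0
```

Request:
drive_tool(
  commands=[
    {"dx":0,"dy":-0.6,"dz":0,"wx":0,"wy":0,"wz":0,"grip":45},
    {"dx":0,"dy":-1,"dz":0,"wx":0,"wy":0,"wz":0,"grip":45},
    {"dx":0,"dy":-1,"dz":0,"wx":0,"wy":0,"wz":0,"grip":45},
    {"dx":0,"dy":-1,"dz":0,"wx":0,"wy":0,"wz":0,"grip":45},
    {"dx":0,"dy":-0.5,"dz":0,"wx":0,"wy":0,"wz":0,"grip":45},
    {"dx":-0.95,"dy":0,"dz":0.085,"wx":0,"wy":0,"wz":0,"grip":45},
    {"dx":-0.95,"dy":0,"dz":0.085,"wx":0,"wy":0,"wz":0,"grip":45},
    {"dx":-0.95,"dy":0,"dz":0.085,"wx":0,"wy":0,"wz":0,"grip":45},
  ],
)

```text
time_s: 35.92
position: [0.4781, -0.2035, 0.1907]
tcp_rot: [[-0.349, -0.001, 0.937], [-0.937, 0.001, -0.349], [-0.0, -1.0, -0.001]]
force: [0.6, -0.7, -1.2]
opening: 0.66
```

Request:
drive_tool(
  commands=[
    {"dx":-0.95,"dy":0,"dz":0.085,"wx":0,"wy":0,"wz":0,"grip":45},
    {"dx":-0.95,"dy":0,"dz":0.085,"wx":0,"wy":0,"wz":0,"grip":45},
    {"dx":-0.95,"dy":0,"dz":0.085,"wx":0,"wy":0,"wz":0,"grip":45},
    {"dx":-0.95,"dy":0,"dz":0.085,"wx":0,"wy":0,"wz":0,"grip":45},
    {"dx":-0.95,"dy":0,"dz":0.085,"wx":0,"wy":0,"wz":0,"grip":45},
    {"dx":-0.95,"dy":0,"dz":0.085,"wx":0,"wy":0,"wz":0,"grip":45},
    {"dx":-0.62,"dy":0,"dz":0.085,"wx":0,"wy":0,"wz":0,"grip":45},
    {"dx":0,"dy":0,"dz":0,"wx":0,"wy":0,"wz":0,"grip":45},
  ],
)

```text
time_s: 36.92
position: [0.5886, 0.0257, 0.1904]
tcp_rot: [[-0.346, -0.001, 0.938], [-0.938, 0.0, -0.346], [0.0, -1.0, -0.001]]
force: [-0.4, -0.7, -1.6]
opening: 0.66
```

Request:
drive_tool(
  commands=[
    {"dx":0,"dy":0,"dz":0,"wx":0,"wy":0,"wz":0,"grip":45},
    {"dx":0,"dy":0,"dz":0,"wx":0,"wy":0,"wz":0,"grip":45},
    {"dx":0,"dy":0,"dz":0,"wx":0,"wy":0,"wz":0,"grip":45},
  ],
)

```text
time_s: 37.3
position: [0.5882, 0.0232, 0.191]
tcp_rot: [[-0.35, -0.0, 0.937], [-0.937, -0.0, -0.35], [0.0, -1.0, -0.0]]
force: [-0.1, 0.0, -0.4]
opening: 0.659
```

Request:
drive_tool(
  commands=[
    {"dx":0,"dy":0.4,"dz":0,"wx":0,"wy":0,"wz":0,"grip":45},
    {"dx":0,"dy":0.2,"dz":0,"wx":0,"wy":0,"wz":0,"grip":45},
    {"dx":0,"dy":0.1,"dz":0,"wx":0,"wy":0,"wz":0,"grip":45},
    {"dx":0,"dy":0.15,"dz":0,"wx":0,"wy":0,"wz":0,"grip":45},
    {"dx":0,"dy":0.15,"dz":0,"wx":0,"wy":0,"wz":0,"grip":45},
    {"dx":0,"dy":0.15,"dz":0,"wx":0,"wy":0,"wz":0,"grip":45},
    {"dx":0,"dy":0,"dz":0,"wx":0,"wy":0,"wz":0,"grip":45},
  ],
)

```text
time_s: 38.17
position: [0.5882, 0.0241, 0.1445]
tcp_rot: [[-0.349, -0.001, 0.937], [-0.937, 0.0, -0.349], [0.0, -1.0, -0.001]]
force: [-0.4, -0.7, -0.7]
opening: 0.66
```

Request:
drive_tool(
  commands=[
    {"dx":0,"dy":0.2,"dz":0,"wx":0,"wy":0,"wz":0,"grip":45},
    {"dx":0,"dy":0.25,"dz":0,"wx":0,"wy":0,"wz":0,"grip":45},
    {"dx":0,"dy":0,"dz":0,"wx":0,"wy":0,"wz":0,"grip":45},
    {"dx":0,"dy":0,"dz":0,"wx":0,"wy":0,"wz":0,"grip":45},
  ],
)

```text
time_s: 38.67
position: [0.5882, 0.0241, 0.1266]
tcp_rot: [[-0.348, -0.001, 0.937], [-0.937, 0.0, -0.348], [0.0, -1.0, -0.001]]
force: [-1.4, -0.9, -1.3]
opening: 0.661
```

Request:
drive_tool(
  commands=[
    {"dx":0,"dy":0,"dz":0,"wx":0,"wy":0,"wz":0,"grip":75},
    {"dx":0,"dy":0,"dz":0,"wx":0,"wy":0,"wz":0,"grip":75},
    {"dx":0,"dy":0,"dz":0,"wx":0,"wy":0,"wz":0,"grip":75},
    {"dx":0,"dy":-1,"dz":0,"wx":0,"wy":0,"wz":0,"grip":75},
    {"dx":0,"dy":-0.8,"dz":0,"wx":0,"wy":0,"wz":0,"grip":75},
    {"dx":-1,"dy":0,"dz":0,"wx":0,"wy":0,"wz":0,"grip":50},
    {"dx":-1,"dy":0,"dz":-1,"wx":0,"wy":0,"wz":0,"grip":50},
    {"dx":-1,"dy":0,"dz":-1,"wx":0,"wy":0,"wz":0,"grip":50},
  ],
)

```text
time_s: 39.67
position: [0.5554, 0.1656, 0.1995]
tcp_rot: [[-0.35, 0.001, 0.937], [-0.937, 0.001, -0.35], [-0.001, -1.0, 0.001]]
force: [0.5, 0.5, 0.1]
opening: 0.627
```

Request:
drive_tool(
  commands=[
    {"dx":-1,"dy":0,"dz":0,"wx":0,"wy":0,"wz":0,"grip":50},
    {"dx":-0.5,"dy":0,"dz":0,"wx":0,"wy":0,"wz":0,"grip":50},
    {"dx":0,"dy":0,"dz":0,"wx":0,"wy":0,"wz":0,"grip":50},
    {"dx":0,"dy":0,"dz":0,"wx":0,"wy":0,"wz":0,"grip":50},
  ],
)

```text
time_s: 40.17
position: [0.5762, 0.2193, 0.1988]
tcp_rot: [[-0.349, -0.001, 0.937], [-0.937, -0.001, -0.349], [0.001, -1.0, -0.001]]
force: [-0.2, 0.9, -0.7]
opening: 0.576
```

```bash
python3 - <<'E'
from chk import *
from key import keyfit
to(.409,.092,.1,-110.4)
ims=[]
for n in('scene','top'):
    p,d,K,T=cap(n); P=cloud(d,K,T)
    try: keyfit(p,K,T,P,(.45,.077),.0045)
    except Exception as e: print(e)
    u,v=proj((.53,.05,.06),K,T).astype(int); ims.append(cv2.resize(p[v-70:v+70,u-70:u+70],(400,400)))
save('g8.png',np.hstack(ims))
E
```

```text
scene
[0.7814 0.2017 0.0423] [0.7795 0.2049] [303.7 407.2] 0.0213
[0.7485 0.1638 0.032 ] [0.7461 0.1603] [302.8 377.2] 0.0068
[0.49   0.2734 0.0279] [0.487  0.2742] [447.4 341.9] 0.0168
stack z 247 [0.1081 0.1099 0.1117]
top
[0.4452 0.0734 0.0474] [0.4362 0.0781] [251.9 305.1] 0.0065
[0.7707 0.1875 0.033 ] [0.7736 0.1899] [206.7 150.7] 0.0057
stack z 377 [0.1071 0.1092 0.1114]
t 40.3 pos [0.5762 0.2191 0.1989] ang -110.5 tilt [-9.e-04 -5.e-04 -1.e+00] F [-0.1 -0.5  0.3] op 49.7 j [ 10.  33.  86.  -0.  62. 121.]
units [ 4.439  2.477 -2.801] wy -0.001
rod 58 -23.83 ends [0.4641 0.068 ] [0.4931 0.0551] perp off of c 0.0026 len 0.0318 mid [0.4786 0.0616]
rod 123 -23.97 ends [0.4048 0.0955] [0.5154 0.0463] perp off of c 0.0014 len 0.1211 mid [0.4601 0.0709]
```

View pics/g8.png

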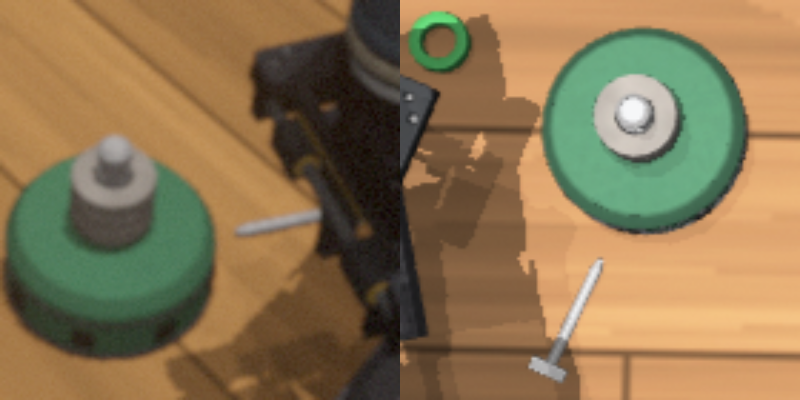

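The views show three wheels stacked flat with the top face at 0.110 m. The key lies on the bench from its head at (547,369) to its tip at (600,263) in the top crop, slightly turned. I'll fit its yaw more tightly.

```bash
python3 - <<'E'
from h import *
p,d,K,T=cap('top'); 
for nm,(p,d,K,T) in {'now':(p,d,K,T),'rel':[np.load('/tmp/top1.npz')[k] for k in 'pdKT'],'rel scene':[np.load('/tmp/scene1.npz')[k] for k in 'pdKT'],'hole':[np.load('/tmp/top.npz')[k] for k in 'pdKT']}.items():
    hole=nm=='hole'; zr=.12 if hole else .006
    c=(.589,.024) if hole else (.45,.075)
    P=cloud(d,K,T); g=p.astype(int); sat=g.max(2)-g.min(2)
    D=np.hypot(P[...,0]-c[0],P[...,1]-c[1])
    m=((D<.075)&(sat<45)&(abs(P[...,2]-zr)<.012)&((D>.018)|(not hole))).astype(np.uint8)
    n,l,st,_=cv2.connectedComponentsWithStats(m,connectivity=8)
    if not hole: m=(l==1+st[1:,4].argmax())
    v,u=np.nonzero(m); X=np.array([ray(a,b,zr,K,T)[:2] for a,b in zip(u,v)])
    ctr,sz,an=cv2.minAreaRect(X.astype(np.float32)); 
    # axis: head centroid to rod centroid
    h=X[X[:,0]<X[:,0].min()+.016]; e=np.array(ctr)
    ax=np.array([1,-.4])/np.hypot(1,.4)
    for _ in range(5):
        t=X@ax; hd=X[t<t.min()+.009].mean(0); rod=X[(t>t.min()+.016)]; vx,vy,x0,y0=cv2.fitLine(rod.astype(np.float32),cv2.DIST_L2,0,.001,.001).ravel()
        ax=np.array([vx,vy])*np.sign(vx)
    print(nm,len(X),'rect',np.round(ctr,4),np.round(sz,4),round(an,1),'rod ang',np.degrees(np.arctan2(ax[1],ax[0])).round(2),'rodc',rod.mean(0).round(4),'head',hd.round(4),'head-rod ang',np.degrees(np.arctan2(*(rod.mean(0)-hd)[::-1])).round(2),'ends',(t.min()-0,t.max()),'len',np.ptp(t).round(4))
E
```

```text
now 234 rect [0.4473 0.0762] [0.0288 0.0949] 65.2 rod ang -23.59 rodc [0.4517 0.0741] head [0.4084 0.0944] head-rod ang -25.19 ends (np.float64(0.3319918350402511), np.float64(0.42684571562381757)) len 0.0949
rel 220 rect [0.4474 0.0754] [0.0278 0.0939] 65.0 rod ang -23.94 rodc [0.4531 0.0736] head [0.4087 0.0935] head-rod ang -24.17 ends (np.float64(0.33117216764070745), np.float64(0.42531332510501446)) len 0.0941
rel scene 235 rect [0.4471 0.0714] [0.0316 0.096 ] 59.1 rod ang -23.64 rodc [0.4562 0.0732] head [0.41   0.0927] head-rod ang -22.89 ends (np.float64(0.33372168587741835), np.float64(0.4301890319945949)) len 0.0965
hole 187 rect [0.5892 0.0247] [0.0287 0.0959] 70.6 rod ang -20.36 rodc [0.5993 0.02  ] head [0.5481 0.0393] head-rod ang -20.62 ends (np.float64(0.49562148380098964), np.float64(0.5917403351763838)) len 0.0961
```

Request:
drive_tool(
  commands=[
    {"dx":0.73,"dy":0,"dz":-0.47,"wx":0,"wy":0,"wz":0,"grip":50},
    {"dx":0.74,"dy":0,"dz":-0.47,"wx":0,"wy":0,"wz":0,"grip":50},
    {"dx":0.74,"dy":0,"dz":-0.47,"wx":0,"wy":0,"wz":0,"grip":50},
    {"dx":0.74,"dy":0,"dz":-0.47,"wx":0,"wy":0,"wz":0,"grip":50},
    {"dx":0.74,"dy":0.5,"dz":-0.46,"wx":0,"wy":0,"wz":0,"grip":50},
    {"dx":0.72,"dy":1,"dz":-0.46,"wx":0,"wy":0.04,"wz":0,"grip":50},
    {"dx":0,"dy":1,"dz":0,"wx":0,"wy":0,"wz":0,"grip":50},
    {"dx":0,"dy":0.8,"dz":0,"wx":0,"wy":0,"wz":0,"grip":50},
  ],
)

```text
time_s: 41.42
position: [0.4098, 0.0936, 0.0663]
tcp_rot: [[-0.408, 0.001, 0.913], [-0.913, -0.0, -0.408], [-0.0, -1.0, 0.001]]
force: [-0.6, 0.0, 0.9]
opening: 0.574
```

Request:
drive_tool(
  commands=[
    {"dx":0,"dy":0.5,"dz":0,"wx":0,"wy":0,"wz":0,"grip":50},
    {"dx":0,"dy":0,"dz":0,"wx":0,"wy":0,"wz":0,"grip":50},
    {"dx":0,"dy":0,"dz":0,"wx":0,"wy":0,"wz":0,"grip":50},
  ],
)

```text
time_s: 41.8
position: [0.4103, 0.0942, 0.0476]
tcp_rot: [[-0.407, 0.001, 0.913], [-0.913, -0.0, -0.407], [-0.0, -1.0, 0.001]]
force: [0.2, -0.1, 0.1]
opening: 0.573
```

```bash
python3 - <<'E'
from h import *
to(.4095,.0932,.0238,-114)
E
```

```text
t 41.8 pos [0.4103 0.0942 0.0476] ang -114.01 tilt [ 0.001 -0.    -1.   ] F [ 0.2 -0.1  0.1] op 49.9 j [ -2.  38. 120.  -0.  22. 112.]
units [ 0.03   0.596 -0.009] wy -0.0
```

Request:
drive_tool(
  commands=[
    {"dx":0.03,"dy":0.4,"dz":0,"wx":0,"wy":0,"wz":0,"grip":50},
    {"dx":0,"dy":0.16,"dz":0,"wx":0,"wy":0,"wz":0,"grip":50},
    {"dx":0,"dy":0,"dz":0,"wx":0,"wy":0,"wz":0,"grip":50},
    {"dx":0,"dy":0.02,"dz":0,"wx":0,"wy":0,"wz":0,"grip":50},
    {"dx":0,"dy":0,"dz":0,"wx":0,"wy":0,"wz":0,"grip":50},
  ],
)

```text
time_s: 42.42
position: [0.4096, 0.0933, 0.0242]
tcp_rot: [[-0.407, 0.001, 0.914], [-0.914, -0.0, -0.407], [-0.0, -1.0, 0.001]]
force: [-0.7, -0.1, -0.1]
opening: 0.573
```

Request:
drive_tool(
  commands=[
    {"dx":0,"dy":0,"dz":0,"wx":0,"wy":0,"wz":0,"grip":15},
    {"dx":0,"dy":0,"dz":0,"wx":0,"wy":0,"wz":0,"grip":15},
    {"dx":0,"dy":0,"dz":0,"wx":0,"wy":0,"wz":0,"grip":15},
    {"dx":0,"dy":0,"dz":0,"wx":0,"wy":0,"wz":0,"grip":15},
    {"dx":0,"dy":0,"dz":0,"wx":0,"wy":0,"wz":0,"grip":15},
    {"dx":0,"dy":0,"dz":0,"wx":0,"wy":0,"wz":0,"grip":15},
    {"dx":0,"dy":0,"dz":0,"wx":0,"wy":0,"wz":0,"grip":15},
  ],
)

```text
time_s: 43.3
position: [0.4093, 0.0932, 0.0239]
tcp_rot: [[-0.407, -0.0, 0.914], [-0.914, 0.0, -0.407], [0.0, -1.0, -0.0]]
force: [0.4, -0.3, 2.3]
opening: 0.313
```

Request:
drive_tool(
  commands=[
    {"dx":0,"dy":-0.3,"dz":0,"wx":0,"wy":0,"wz":0,"grip":15},
    {"dx":0,"dy":-0.7,"dz":0,"wx":0,"wy":0,"wz":0,"grip":15},
    {"dx":0,"dy":-0.8,"dz":0,"wx":0,"wy":0,"wz":0,"grip":15},
    {"dx":0,"dy":-0.7,"dz":0,"wx":0,"wy":0,"wz":0,"grip":15},
    {"dx":0,"dy":-0.39,"dz":0,"wx":0,"wy":-0.04,"wz":0,"grip":15},
    {"dx":0,"dy":0,"dz":0,"wx":0,"wy":0,"wz":0,"grip":15},
    {"dx":0,"dy":0,"dz":0,"wx":0,"wy":0,"wz":0,"grip":15},
  ],
)

```text
time_s: 44.18
position: [0.4089, 0.0933, 0.1393]
tcp_rot: [[-0.349, -0.001, 0.937], [-0.937, 0.0, -0.349], [0.0, -1.0, -0.001]]
force: [0.9, -0.2, -0.5]
opening: 0.312
```

```bash
cat > rod.py <<'E'
from h import *
def rod(n,box,zr=.12,save_as=None):
    p,d,K,T=cap(n); P=cloud(d,K,T); g=p.astype(int); sat=g.max(2)-g.min(2)
    x0,x1,y0,y1=box
    m=((P[...,0]>x0)&(P[...,0]<x1)&(P[...,1]>y0)&(P[...,1]<y1)&(abs(P[...,2]-zr)<.012)&(sat<45)).astype(np.uint8)
    nn,l,st,_=cv2.connectedComponentsWithStats(m,connectivity=8)
    if nn<2: print(n,'none'); return
    m=l==1+st[1:,4].argmax(); q=P[m]
    v,u=np.nonzero(m); X=np.array([ray(a,b,zr,K,T)[:2] for a,b in zip(u,v)])
    vx,vy,a,b=cv2.fitLine(X.astype(np.float32),cv2.DIST_HUBER,0,.001,.001).ravel(); ax=np.array([vx,vy])*np.sign(vx)
    t=(X-[a,b])@ax; s=np.array([.589,.0243])
    tt=(q[:,:2]-[a,b])@ax; sl=np.polyfit(tt,q[:,2],1)
    print(n,len(X),'ang',np.degrees(np.arctan2(ax[1],ax[0])).round(2),'tip',(np.array([a,b])+t.max()*ax).round(4),'perp err (line vs spindle, + = line left of it)',((np.array([a,b])-s)@[-ax[1],ax[0]]).round(4),'ztop',np.median(q[:,2]).round(4),'slope deg',np.degrees(np.arctan(sl[0])).round(1))
E
python3 - <<'E'
from rod import *
to(.4095,.0932,.1394,-110.4)
for n in('scene','top'): rod(n,(.425,.56,.02,.12))
p,d,K,T=cap('scene'); u,v=proj((.5,.06,.11),K,T).astype(int); save('g9.png',cv2.resize(p[v-60:v+60,u-75:u+75],(600,480)))
E
```

```text
t 44.2 pos [0.4089 0.0933 0.1393] ang -110.45 tilt [-6.e-04  0.e+00 -1.e+00] F [ 0.9 -0.2 -0.5] op 27.1 j [ -3.  26. 117.   0.  38. 108.]
units [-0.004 -0.002  0.015] wy -0.001
scene 167 ang -20.99 tip [0.4968 0.0606] perp err (line vs spindle, + = line left of it) 0.0008 ztop 0.1223 slope deg -0.4
top 150 ang -21.57 tip [0.4932 0.0618] perp err (line vs spindle, + = line left of it) -0.0003 ztop 0.1219 slope deg -1.0
```

View pics/g9.png

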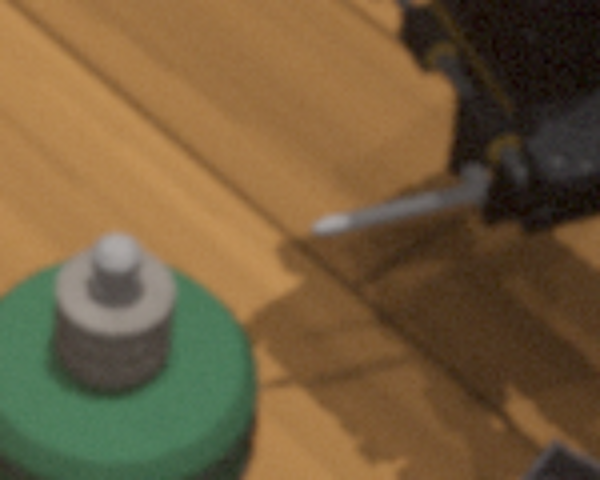

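The crop shows the key held level, pointing from (480,190) to its tip at (315,227), in line with the spindle. The fit puts its line within 1 mm of the spindle's axis. I'll advance it now.

Request:
drive_tool(
  commands=[
    {"dx":0.01,"dy":0,"dz":0.6,"wx":0,"wy":0,"wz":0,"grip":15},
    {"dx":0.005,"dy":0,"dz":0.6,"wx":0,"wy":0,"wz":0,"grip":15},
    {"dx":0.005,"dy":0,"dz":0.6,"wx":0,"wy":0,"wz":0,"grip":15},
    {"dx":0,"dy":0,"dz":0.25,"wx":0,"wy":0,"wz":0,"grip":15},
    {"dx":0,"dy":0,"dz":0,"wx":0,"wy":0,"wz":0,"grip":15},
    {"dx":0,"dy":0,"dz":0,"wx":0,"wy":0,"wz":0,"grip":15},
  ],
)

```text
time_s: 45.08
position: [0.4844, 0.0643, 0.139]
tcp_rot: [[-0.348, -0.003, 0.937], [-0.937, 0.0, -0.348], [0.001, -1.0, -0.003]]
force: [-0.3, -0.0, 0.2]
opening: 0.311
```

```bash
python3 - <<'E'
from rod import *
to(.5493,.0394,.1394,-110.4)
for n in('scene','top'): rod(n,(.505,.574,.015,.07))
p,d,K,T=cap('scene'); u,v=proj((.56,.035,.12),K,T).astype(int); save('g10.png',cv2.resize(p[v-40:v+40,u-50:u+50],(600,480)))
E
```

```text
t 45.1 pos [0.4844 0.0643 0.139 ] ang -110.38 tilt [-2.6e-03  3.0e-04 -1.0e+00] F [-0.3 -0.   0.2] op 27.0 j [ -6.  30. 107.   0.  44. 105.]
units [ 0.018 -0.013  1.738] wy 0.0
scene 196 ang -17.8 tip [0.58   0.0327] perp err (line vs spindle, + = line left of it) 0.0052 ztop 0.1211 slope deg -7.4
top 130 ang -51.97 tip [0.5731 0.0171] perp err (line vs spindle, + = line left of it) -0.017 ztop 0.1114 slope deg -23.7
```

View pics/g10.png

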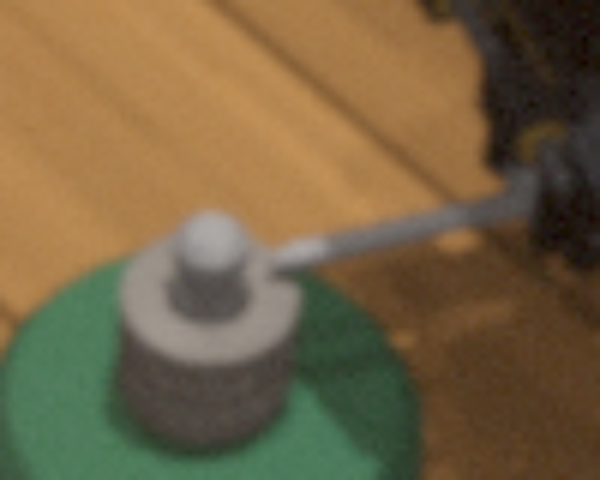

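The crop shows the tip at (275,262), just short of the spindle and above the wheels. I'll creep in with force checks.

Request:
drive_tool(
  commands=[
    {"dx":0.01,"dy":-0.01,"dz":0.15,"wx":0,"wy":0,"wz":0,"grip":15},
    {"dx":0,"dy":0,"dz":0.15,"wx":0,"wy":0,"wz":0,"grip":15},
    {"dx":0,"dy":0,"dz":0.1,"wx":0,"wy":0,"wz":0,"grip":15},
    {"dx":0,"dy":0,"dz":0,"wx":0,"wy":0,"wz":0,"grip":15},
    {"dx":0,"dy":0,"dz":0,"wx":0,"wy":0,"wz":0,"grip":15},
  ],
)

```text
time_s: 45.85
position: [0.5005, 0.058, 0.1398]
tcp_rot: [[-0.349, -0.001, 0.937], [-0.937, 0.0, -0.349], [0.0, -1.0, -0.001]]
force: [0.9, 0.4, 0.1]
opening: 0.31
```

Request:
drive_tool(
  commands=[
    {"dx":0,"dy":0,"dz":0.15,"wx":0,"wy":0,"wz":0,"grip":15},
    {"dx":0,"dy":0,"dz":0.15,"wx":0,"wy":0,"wz":0,"grip":15},
    {"dx":0,"dy":0,"dz":0,"wx":0,"wy":0,"wz":0,"grip":15},
  ],
)

```text
time_s: 46.22
position: [0.5129, 0.0535, 0.1399]
tcp_rot: [[-0.349, 0.001, 0.937], [-0.937, -0.0, -0.349], [-0.0, -1.0, 0.001]]
force: [-0.3, 0.2, -1.1]
opening: 0.314
```

Request:
drive_tool(
  commands=[
    {"dx":0.01,"dy":0,"dz":0.2,"wx":0,"wy":0,"wz":0,"grip":15},
    {"dx":0,"dy":0,"dz":0.2,"wx":0,"wy":0,"wz":0,"grip":15},
    {"dx":0,"dy":0,"dz":0,"wx":0,"wy":0,"wz":0,"grip":15},
  ],
)

```text
time_s: 46.6
position: [0.528, 0.0474, 0.14]
tcp_rot: [[-0.349, 0.001, 0.937], [-0.937, -0.0, -0.349], [-0.0, -1.0, 0.001]]
force: [-0.9, 0.1, -0.8]
opening: 0.309
```

Request:
drive_tool(
  commands=[
    {"dx":0,"dy":0,"dz":0.2,"wx":0,"wy":0,"wz":0,"grip":15},
    {"dx":0,"dy":0,"dz":0.2,"wx":0,"wy":0,"wz":0,"grip":15},
    {"dx":0,"dy":0,"dz":0.15,"wx":0,"wy":0,"wz":0,"grip":15},
    {"dx":0,"dy":0,"dz":0,"wx":0,"wy":0,"wz":0,"grip":15},
    {"dx":0,"dy":0,"dz":0,"wx":0,"wy":0,"wz":0,"grip":15},
  ],
)

```text
time_s: 47.22
position: [0.5472, 0.0402, 0.1398]
tcp_rot: [[-0.348, -0.001, 0.937], [-0.937, 0.0, -0.348], [0.0, -1.0, -0.001]]
force: [-0.7, -0.7, -1.3]
opening: 0.309
```

Request:
drive_tool(
  commands=[
    {"dx":0,"dy":0.035,"dz":0.03,"wx":0,"wy":0,"wz":0,"grip":15},
    {"dx":0,"dy":0,"dz":0,"wx":0,"wy":0,"wz":0,"grip":15},
    {"dx":0,"dy":0,"dz":0,"wx":0,"wy":0,"wz":0,"grip":40},
    {"dx":0,"dy":0,"dz":0,"wx":0,"wy":0,"wz":0,"grip":50},
    {"dx":0,"dy":0,"dz":0,"wx":0,"wy":0,"wz":0,"grip":50},
    {"dx":0,"dy":-0.5,"dz":0,"wx":0,"wy":0,"wz":0,"grip":50},
    {"dx":0,"dy":-1,"dz":0,"wx":0,"wy":0,"wz":0,"grip":50},
    {"dx":0,"dy":-1,"dz":0,"wx":0,"wy":0,"wz":0,"grip":50},
  ],
)

```text
time_s: 48.22
position: [0.5484, 0.0398, 0.2393]
tcp_rot: [[-0.348, -0.001, 0.937], [-0.937, 0.0, -0.348], [0.0, -1.0, -0.001]]
force: [0.2, -0.2, 0.1]
opening: 0.571
```

Request:
drive_tool(
  commands=[
    {"dx":-1,"dy":0,"dz":-1,"wx":0,"wy":0,"wz":0,"grip":50},
    {"dx":-1,"dy":0,"dz":-1,"wx":0,"wy":0,"wz":0,"grip":50},
    {"dx":-1,"dy":0,"dz":-1,"wx":0,"wy":0,"wz":0,"grip":50},
    {"dx":-1,"dy":0,"dz":0,"wx":0,"wy":0,"wz":0,"grip":50},
    {"dx":-0.5,"dy":0,"dz":0,"wx":0,"wy":0,"wz":0,"grip":50},
    {"dx":0,"dy":0,"dz":0,"wx":0,"wy":0,"wz":0,"grip":50},
    {"dx":0,"dy":0,"dz":0,"wx":0,"wy":0,"wz":0,"grip":50},
  ],
)

```text
time_s: 49.1
position: [0.4986, 0.249, 0.2381]
tcp_rot: [[-0.349, -0.001, 0.937], [-0.937, -0.001, -0.349], [0.001, -1.0, -0.001]]
force: [-0.4, -0.5, -0.3]
opening: 0.575
```

```bash
python3 - <<'E'
from chk import *
from key import keyfit
ims=[]
for n in('scene','top'):
    p,d,K,T=cap(n); P=cloud(d,K,T); keyfit(p,K,T,P,(.589,.0245),.120)
    ims.append(cv2.resize(p[90:450,160:560] if n=='scene' else p[100:420,80:480],(400,360)))
save('g11.png',np.hstack(ims)); print(bot.read_state()['time_s'])
E
```

```text
scene
[0.7826 0.2019 0.0411] [0.7798 0.2043] [303.3 407.1] 0.0216
[0.7485 0.1638 0.032 ] [0.7459 0.1601] [302.9 377.1] 0.0068
stack z 249 [0.1085 0.1105 0.1214]
top
[0.4277 0.2936 0.0499] [0.4183 0.2914] [151.7 311.5] 0.0043
[0.7707 0.1875 0.033 ] [0.7741 0.1872] [208.  150.4] 0.0055
stack z 380 [0.1072 0.1097 0.1201]
rod 113 -21.6 ends [0.5483 0.0465] [0.6376 0.0111] perp off of c -0.0055 len 0.0961 mid [0.593  0.0288]
rod 163 -20.86 ends [0.5436 0.0425] [0.6325 0.0087] perp off of c -0.0007 len 0.095 mid [0.588  0.0256]
49.3
```

View pics/g11.png

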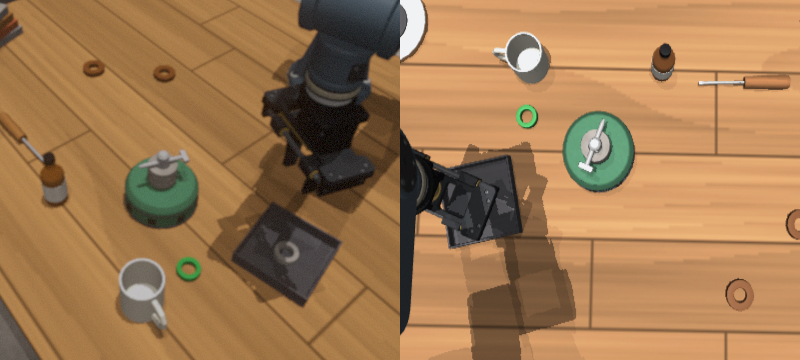

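The key passes through the spindle above the three wheels and sticks out on both sides, from (588,168) to (604,122) in the top crop. The worn wheel is in the tray and the bystanders have not moved. Handing in.

```bash
python3 -c "
from rig import workorder
print(workorder.hand_in())"
```

```text
the job is handed in; nothing more can be done
None
```

I finished the wheel change and handed it in at about 49 s. I drew the key, laid the worn wheel flat in the tray and stacked all three fresh wheels on the spindle. Then I pushed the key back through the cross hole and backed the gripper away.

**Last checks that agreed:**
- **Stack:** the top face measures about 0.110 m in both cameras, which is where three wheels sitting flat and fully home should be.
- **Key:** its visible length is about 95 mm. The top camera puts its middle within 2 mm of the spindle's axis, so roughly 35 mm sticks out on each side.
- **Surroundings:** the mug measures the same as at the start. The oil bottle, screwdriver and decoy rings look unmoved, though I judged those by eye. I did not see the possible knock to a fresh wheel.
- **Forces:** the readings at the end of each move stayed below about 7 N.

**What disagreed:**
- **Camera offset:** the scene camera's last key fit was about 5 mm off to the side, and it also read the key's middle about 4 mm off. The cameras already differed by 2–3 mm, and that fit may also have picked up the wheel's top face. I trusted the top view and the picture.
- **Key turn:** the key turned about 3.5° when I set it down on the bench. I corrected for that when picking it up again.

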